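# Turn a rack of vials out into the drying tray

### The job

Stand every capped vial from the bench in a pocket of its own in the small white rack and lay the loose aluminium cover on the rack. Hold cover and rack together, turn them over and lay them cover-down in the sloped drying tray (the angled rest is there to help you get a grip across the two), then lift the rack off so that vials and cover stay behind in the tray, and put the rack back flat on the rubber mat, either way up. Once the rack is off the vials, press the air pedal right down to its stop for a moment and let it come back up; leave the other things on the bench where they are.

Things in the scene. Friction and masses are not known exactly. Their poses are not given: they have to be found in the camera images.
- vial1_mid (a point): Centre of capped vial 1: amber glass, black screw cap, a plain cylinder 24 mm across and 29 mm high, 25 g, standing cap up at the start; z is its axis towards the cap. Two to four vials are present; absent ones give None.
- vial2_mid (a point): Centre of capped vial 2: amber glass, black screw cap, a plain cylinder 24 mm across and 29 mm high, 25 g, standing cap up at the start; z is its axis towards the cap. Two to four vials are present; absent ones give None.
- vial3_mid (a point): Centre of capped vial 3: amber glass, black screw cap, a plain cylinder 24 mm across and 29 mm high, 25 g, standing cap up at the start; z is its axis towards the cap. Two to four vials are present; absent ones give None.
- vial4_mid (a point): Centre of capped vial 4: amber glass, black screw cap, a plain cylinder 24 mm across and 29 mm high, 25 g, standing cap up at the start; z is its axis towards the cap. Two to four vials are present; absent ones give None.
- rack_mid (a point): White plastic rack, 160 g, empty and upright on the mat at first: 73 (x) by 66 (y) mm, z out of the pockets. This point is on the centre line 17 mm above the underside. 2 by 2 square-cornered pockets, 31 (x) by 28 (y) mm, 30 mm deep, centred at x = +-17, y = +-15.5 mm; floor 4 mm. A vial in a pocket ends 1 mm below the side walls.
- rack_rim (a point): Middle of the same rack's top, 34 mm above its underside, level with its two side walls (facing +-y, 3.5 mm thick) and 3 mm dividers. The two end walls (facing +-x, 4 mm thick) are 39 mm high: a 5 mm lip at either end that keeps the cover from sliding along x (65 mm between lips); no lip at the sides.
- cover_mid (a point): Centre of the loose cover: a plain square aluminium plate 60 by 60 by 10 mm, 90 g, flat on the bench at first; z is its normal. Laid on the rack between the lips it rests on the 34 mm walls with 2.5 mm play each way in x and stands 5 mm proud of the lips; rack and cover together are 44 mm thick.
- mat: Black rubber mat fixed on the bench, 110 by 110 by 3 mm, home of the rack; origin at the centre of its underside.
- rest_bed: Sloped bed of the fixed steel angled rest. Origin 85 mm above the bench in the plane of the runners' top; x runs down the 45 degree slope, roughly to the robot's left, y level across, z square off the slope. Two runners 10 mm wide, 67 mm over their outer sides, from x = -25 to +45 mm; a foot stop with its face at x = +38 mm, 22 mm proud.
- rest: The angled rest's dark base plate; origin at its underside below the bed's origin. A rack laid on the bed, centred at x = 0 with its end walls up and down the slope, overhangs the runners by 11 mm at the upper end. Between the runners is a clear gap of 47 mm, open beneath in the upper half, where a finger fits under the rack from the upper side, which faces the middle of the bench.
- tray_bed: Sloped steel drying tray. Origin on its floor, 85 mm above the bench; x runs down the 45 degree slope, roughly to the robot's right, y level across, z square off the floor. Floor from x = -48 to +44 mm, y = -78 to +78 mm; lower end wall (face at x = +44 mm) 41 mm high, side walls 28 mm high; upper end, towards the middle of the bench, open.
- tray: The drying tray's fixed grey blower plinth, 22 mm high; origin at its underside below the tray floor's origin. The tray floor has a notch 50 mm wide (y = -25 to +25 mm) from the upper end down to x = +8 mm, free beneath for at least 40 mm, so that a finger under the cover can go in and slide out up the slope.
- pedal_pad (a point): Middle of the rubber pad on the top face of the air pedal, a grey plate 90 by 60 mm hinged at its edge farther from the robot, on a dark base; the pad lies 65 mm from the hinge and moves down about 18 mm to the stop. x points (roughly) to the hinge.
- pedal (a joint): Pedal angle in rad: 0 up, 0.28 fully down at the stop; a spring brings it back. It takes about 4 N at the pad to start and 9 N at the stop.
- beaker: Bystander, to be left alone: glass beaker, 62 mm across, 80 mm high; origin at the centre of its underside.
- petri: Bystander, to be left alone: white round dish, 90 mm across and 15 mm high; origin at the centre of its underside.
- weight: Bystander, to be left alone: small brass balance weight, 28 mm across, 42 mm high; origin at the centre of its underside.
- reagent: Bystander, to be left alone: amber jar, 100 mm high; origin at the centre of its underside.
- spatula: Bystander, to be left alone: flat steel spatula with a wooden handle, 170 mm long; origin at the centre of its underside.
- tape: Bystander, to be left alone: roll of white tape, 70 mm across; origin at the centre of its underside.
Mind the look-alikes: they are no part of the job. Leave any blue or purple look-alike of the part that bears vial4_mid alone.

How it is judged:
By the outcome, as a careful person would: the job done as asked, in the order asked, and still so for the second after the job is handed in, with the robot touching nothing.
Of vial1, vial2, vial3, vial4 only 2 to 4 are there at a start; the rules pass over those that are not, and their reading is None.
At some moment in a run one of vial1, vial2, vial3, vial4 may be knocked a few centimetres aside while the robot is not near it.
It also fails if it takes over 208 s, if anything falls off the work surface, if the arm or the gripper's body presses on something with over 40 N, if the wrist force passes 120 N, or if a joint passes its speed limit or range.

### The arm

A 6-joint arm with a two-finger parallel gripper is mounted at the origin on the work surface. World frame = base frame: x ahead of the robot, y to its left, z up, the work surface at z = 0. Lengths are in m, angles in rad, forces in N, time in s.
With the tool pointing down it reaches from about 0.4 to 0.925 m from the base axis. Payload 12.5 kg.
Tool frame: the origin (TCP) lies on the mounting face of the last link; the fingertips stand 190 mm ahead of it and the grasp point (between the pads) lies 171 mm ahead of it; x points along the fingers, y is the direction in which the jaws open and shut, and the axes are right-handed (so a half turn about x gives the same grasp; the last joint's range is limited). The gripper opens to 95 mm and grips with 3 to 60 N. Pads are 20 mm wide; open, the fingers measure 119 mm over their backs; the gripper's body (75 mm by 180 mm) begins 59 mm behind the grasp point.
Start: joints at [1.162, 0.491, 1.559, -0, 1.092, -0.106], TCP at [0.186, 0.597, 0.405] pointing down, gripper open.
Joint ranges: [-3.1, 3.1], [-0.84, 2.19], [0.05, 2.79], [-1.13, 4.28], [0.06, 2.93], [-2.69, 2.69]. Speed limits (rad/s): [2.22, 2.22, 2.79, 3.14, 3.14, 3.14].

### API

Orientations are given as a unit quaternion [x, y, z, w].
In Python, from cell import manip gives the robot as it stands.
- The arm moves only by the tool move_arm, never from a script. Its argument "deltas" is a list of rows, each a list of 7 numbers: the opening, from 0 (shut) to 1 (fully open), then the shift along the tool's x, y, z in cm, then the turn, a rotation vector about the tool's x, y, z in degrees. A call has 1 to 20 rows; each row shifts and turns the commanded pose from where the row before left it, along the tool's axes as they then stand; what a row does not reach is not made up. A row lasts 1/8 s, in which the tool goes at most 62.5 mm and 10.7 degrees, less where a joint would pass 70% of its speed; a pose out of reach is approached as far as the arm can. A call with a gripper value outside its range is refused whole. The fingers move at their own pace and stop on an object; "grip_force" is the grip in N (left out, the last holds). Time passes only in rows, so rows that do not move let the fingers close. It gives the time, the measured TCP pose, the force and the opening at its end, in the units of the state.
- manip.get_state(): the state, without advancing time (a new reading comes with each control period).
- manip.get_image(name): name is "scene" or "top"; returns (picture, depth): 480x640x3 uint8, red, green, blue; 480x640 float32, m along the optical axis (not along the pixel's ray), 0 where there is no reading.
- manip.calibration(name): a dict with "vertical_fov" (degrees; the focal length in pixels is half the picture's height over the tangent of half this angle, whatever the lens; pixels are square), "cx", "cy" (the principal point, pixels), "R" (3x3) and "t" (3): a world point X has camera coordinates R X + t. Camera axes: x right, y down, z forward; pixel columns grow to the right and rows downward; lengths in m; the calibration is good to about 2 mm. A picture is of the moment at which its call begins. calibration takes no time and is no camera call.
- manip.hand_in(): hands the job in, once; it reports no verdict.
The state is a dict: "t": time; "qpos": joint angles; "qvel": joint speeds; "joint_efforts": joint torques, N m; "tcp_pos": TCP position; "orientation": TCP orientation; "contact_force": force on the tool from outside, world axes, zero at the start; "wrist_torque": the same for the moment, N m; "finger_gap": finger opening in m.
Only numpy, scipy, OpenCV 4.12 (cv2) and the standard library are available. Lean on these libraries where they do the work, as an engineer would, in place of code of your own. Each camera call takes 0.05 s, during which the arm holds its last target. There are 200 camera calls.

## Working session

There is one attempt and no reset: what is moved stays moved. The work goes in short steps, Python scripts to look and compute and a tool call to move; the robot and the scene stay as the last step left them, time stands still between calls to the robot, and variables do not carry over. Pictures are saved under pics/ and viewed, about 12 in all and at most 16, crops included, and the job is handed in when it is done.

Besides the shell and the picture viewer there is one more tool, called in YAML: its name, and indented under it one key for each argument. move_arm: Moves the arm, as the interface text tells. Its arguments: {"type":"object","properties":{"deltas":{"type":"array","items":{"type":"array","items":{"type":"number"}}},"grip_force":{"type":"number"}},"required":["deltas"]}

```bash
ls; mkdir -p pics; python3 - <<'E'
from cell import manip
import cv2,numpy as np
for n in("scene","top"):
    p,d=manip.get_image(n); cv2.imwrite(f"pics/{n}0.png",p[:,:,::-1]); np.save(f"pics/{n}0.npy",d)
    c=manip.calibration(n); print(n,c)
s=manip.get_state(); print(s)
E
```

```text
pics
scene {'vertical_fov': 53.687083789236425, 'cx': 307.0411325488393, 'cy': 241.62641998308092, 'R': array([[-4.27656071e-02,  9.99085132e-01, -5.19414113e-05],
       [ 7.73037166e-01,  3.30567414e-02, -6.33498849e-01],
       [-6.32917564e-01, -2.71321155e-02, -7.73743630e-01]]), 't': array([ 0.01837545, -0.36913517,  1.21111287])}
top {'vertical_fov': 44.75433300400099, 'cx': 325.564696588526, 'cy': 230.16110108089256, 'R': array([[ 0.02658344, -0.99962782, -0.00612728],
       [-0.98914378, -0.02541746, -0.14473608],
       [ 0.14452647,  0.00990834, -0.98945132]]), 't': array([0.00908417, 0.55589227, 1.20499456])}
{'t': 0.1, 'qpos': array([ 1.16240008e+00,  4.91468537e-01,  1.55938590e+00, -4.86056280e-06,
        1.09170520e+00, -1.05546883e-01]), 'qvel': array([ 0.00106786, -0.00099679, -0.00273767,  0.00027234, -0.00025083,
       -0.00097815]), 'joint_efforts': array([ 2.49443648e-03, -6.13620687e+01, -2.58605146e+01,  6.94087031e-02,
        4.69418638e-02, -1.74503816e-05]), 'tcp_pos': array([0.1863346 , 0.59654303, 0.4042401 ]), 'orientation': array([ 0.10633286,  0.69910093, -0.10699494,  0.6989301 ]), 'contact_force': array([ 0.23175386, -0.07131504, -0.57073796]), 'wrist_torque': array([ 0.05010983, -0.01246177,  0.02566988]), 'finger_gap': 0.09512816749731819}
```

View pics/scene0.png

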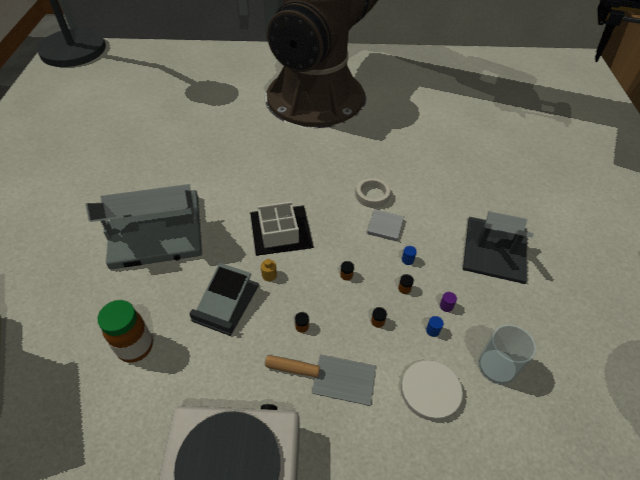

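View pics/top0.png

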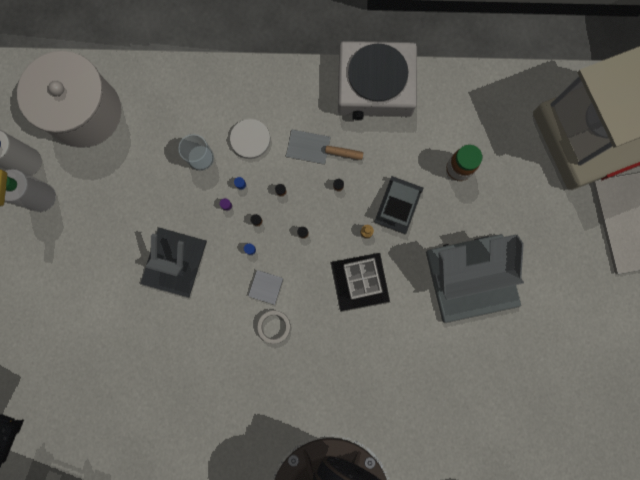

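The top view shows the vials (black caps) at (280,190), (338,185), (256,220) and (303,232), and blue/purple look-alikes at (240,183), (250,249) and (226,204). The rack and mat are at (362,280), the cover at (265,287), the rest at (173,262), the tray at (478,275) and the pedal at (400,205). The scene view agrees.

```bash
cat > h.py <<'E'
import numpy as np,cv2
from cell import manip
def cal(n):
    c=manip.calibration(n); f=240/np.tan(np.radians(c["vertical_fov"]/2)); return f,c["cx"],c["cy"],c["R"],c["t"]
def ray(n,uv,z):
    f,cx,cy,R,t=cal(n); uv=np.atleast_2d(np.asarray(uv,float))
    d=np.c_[(uv[:,0]-cx)/f,(uv[:,1]-cy)/f,np.ones(len(uv))]@R; o=-R.T@t
    return o+d*((z-o[2])/d[:,2])[:,None]
def cloud(n,d):
    f,cx,cy,R,t=cal(n); v,u=np.mgrid[:480,:640]
    P=np.stack([(u-cx)/f*d,(v-cy)/f*d,d],-1)-t
    return P@R
def proj(n,X):
    f,cx,cy,R,t=cal(n); c=np.atleast_2d(X)@R.T+t
    return np.c_[f*c[:,0]/c[:,2]+cx,f*c[:,1]/c[:,2]+cy]
def blob(n,mask,z,near,r=40):
    m=np.zeros((480,640),np.uint8); cv2.circle(m,near,r,255,-1); m=m&(mask.astype(np.uint8)*255)
    k,l,s,c=cv2.connectedComponentsWithStats(m)
    i=1+np.argmax(s[1:,4]); v,u=np.nonzero(l==i)
    P=ray(n,np.c_[u,v],z)[:,:2]
    return P.mean(0),cv2.minAreaRect((P*1000).astype(np.float32)),s[i,4]
E
python3 - <<'E'
from h import *
np.set_printoptions(precision=4,suppress=True)
I={n:cv2.imread(f"pics/{n}0.png").astype(int) for n in("scene","top")}
D={n:np.load(f"pics/{n}0.npy") for n in I}
vt=[(280,190),(338,185),(256,220),(303,232)]; vs=[(379,314),(302,317),(406,280),(347,266)]
mx={n:I[n].max(2) for n in I}; mn={n:I[n].min(2) for n in I}
for a,b in zip(vt,vs):
    print("vial",blob("top",mx["top"]<38,.029,a,9)[0::2],blob("scene",mx["scene"]<38,.029,b,10)[0::2])
C={n:cloud(n,D[n]) for n in I}
print("bench z",[np.median(C[n][330:350,300:420,2] if n=="top" else C[n][150:180,420:460,2]) for n in C])
def h(n,near,r,lo,hi):
    m=(C[n][:,:,2]>lo)&(C[n][:,:,2]<hi); return m
print("rack top",blob("top",h("top",0,0,.028,.06),.038,(362,280),35), blob("scene",h("scene",0,0,.028,.06),.038,(278,220),40))
print("cover",blob("top",h("top",0,0,.005,.02),.010,(265,287),28),blob("scene",h("scene",0,0,.005,.02),.010,(385,225),28))
print("mat",blob("top",mx["top"]<45,.003,(362,280),45))
print("pad",blob("top",mx["top"]<45,.04,(398,208),16), "z",C["top"][208,398],C["scene"][285,231])
for n,a,nm in(("top",(173,262),"rest"),("top",(478,275),"tray")):
    b=blob(n,h(n,0,0,.004,.3),.01,a,75); print(nm,b)
for n,x0,y0,x1,y1 in(("top",130,215,220,305),("top",420,225,530,330)):
    print(n); 
    for v in range(y0,y1,8): print(v,' '.join("%4d"%(1000*C[n][v,u,2]) for u in range(x0,x1,6)))
big=[cv2.resize(cv2.imread("pics/top0.png")[215:315,130:230],(400,400),interpolation=2),cv2.resize(cv2.imread("pics/top0.png")[222:327,420:525],(400,400),interpolation=2)]
cv2.imwrite("pics/crop1.png",np.clip(np.hstack(big)*1.6,0,255))
E
```

```text
vial (array([0.6445, 0.1256]), np.int32(78)) (array([0.6494, 0.1273]), np.int32(154))
vial (array([ 0.6587, -0.0005]), np.int32(76)) (array([0.6641, 0.0011]), np.int32(153))
vial (array([0.5764, 0.1758]), np.int32(81)) (array([0.581 , 0.1773]), np.int32(136))
vial (array([0.5522, 0.074 ]), np.int32(74)) (array([0.5568, 0.0755]), np.int32(126))
bench z [np.float64(0.0012387889497212298), np.float64(-3.659146984501278e-05)]
rack top (array([ 0.4552, -0.0572]), ((454.72906494140625, -56.94804000854492), (73.49921417236328, 66.40906524658203), 13.784817695617676), np.int32(355)) (array([ 0.4581, -0.0536]), ((456.9727478027344, -53.83253860473633), (86.51465606689453, 66.55182647705078), 13.728398323059082), np.int32(733))
cover (array([0.4322, 0.1511]), ((431.36273193359375, 151.31930541992188), (60.25649642944336, 62.272945404052734), 74.39750671386719), np.int32(762)) (array([0.4351, 0.1537]), ((435.2206726074219, 153.57489013671875), (59.4472541809082, 65.88388061523438), 73.99579620361328), np.int32(755))
mat (array([ 0.4427, -0.0473]), ((450.48681640625, -53.18328857421875), (106.85
[... 2333 characters left out ...]
 0    3   17   82   63   63   66   74   76   78   80   83   19   21   20   21   -3   -2
297    5   -2    2   18   19   80   73   19   22   22   24   21   22   19   21   20   19    0   -1
305    2   -1   -2    2   16   21   20   19   24   20   19   18   17   24   17   23   22   -2    0
313   -2    0    0    0   22   16   21   24   24   24   16   17   -2    1    2   -1    3    2    0
321   -1    5    0    2   22   20    2   -1   -1   -3    0    0    0   -2    0   -3    0    1   -2
329    5    0    3    1    4   -1   -3    2   -3    0   -3    3    1   -4    2    3   -3    0   -1[ WARN:0@1.269] global loadsave.cpp:1063 imwrite_ Unsupported depth image for selected encoder is fallbacked to CV_8U.
```

View pics/crop1.png

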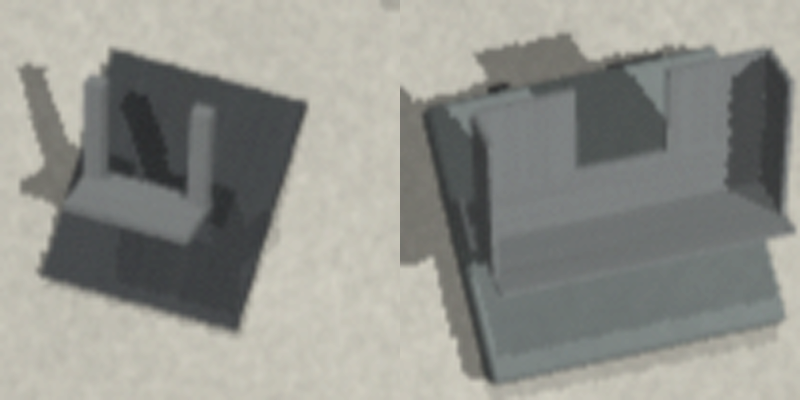

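The crop shows the rest on the left, with its runners' upper ends at the top of the picture (away from the robot) and its foot stop toward the robot. The tray on the right also slopes down toward the robot, with its notch at the far, upper end. Depth confirms both slopes.

```bash
python3 - <<'E'
from h import *
from scipy.spatial.transform import Rotation as Ro
np.set_printoptions(precision=4,suppress=True)
s=.7071
def c1(p): return (130+p[0]/4,215+p[1]/4)
def c2(p): k=400/105; return (420+(p[0]-400)/k,222+p[1]/k)
print("rest upper ends L,R outer", ray("top",[c1((84,78)),c1((214,105))],.1027))
print("stop edges", ray("top",[c1((62,208)),c1((186,243))],.085-.038*s-0*s),ray("top",[c1((80,180)),c1((212,205))],.085-.038*s))
print("tray notch up",ray("top",[c2((575,90)),c2((668,70))],.085+.048*s))
print("tray notch low",ray("top",[c2((578,165)),c2((665,150))],.085-.008*s))
print("tray floor low corners",ray("top",[c2((497,240)),c2((728,188))],.085-.044*s))
# plane fits from depth
d=np.load("pics/top0.npy");C=cloud("top",d)
def fit(poly,lo,hi,nm):
    m=np.zeros((480,640),np.uint8);cv2.fillPoly(m,[np.array(poly,np.int32)],1)
    P=C[(m>0)&(C[:,:,2]>lo)&(C[:,:,2]<hi)]
    for _ in range(4):
        A=np.c_[P[:,:2],np.ones(len(P))];k=np.linalg.lstsq(A,P[:,2],rcond=None)[0];r=P[:,2]-A@k;P=P[abs(r)<max(.004,2*r.std())]
    print(nm,len(P),k,"res",r.std(),"slope deg",np.degrees(np.arctan(np.hypot(*k[:2]))),"down yaw",np.degrees(np.arctan2(-k[1],-k[0])),"cen",P.mean(0))
    return k
fit([c1((84,78)),c1((214,105)),c1((208,203)),c1((78,178))],.06,.115,"rest")
fit([c2(p) for p in((484,120),(575,92),(578,166),(665,152),(668,72),(725,62),(725,185),(500,235))],.045,.13,"tray")
for n in("beaker",(197,153)),("jar",(466,160)),: print(n[0],ray("top",[n[1]],.09))
st=manip.get_state();R=Ro.from_quat(st["orientation"]).as_matrix();print(R)
im=cv2.imread("pics/scene0.png");
cv2.imwrite("pics/crop2.png",cv2.convertScaleAbs(np.hstack([cv2.resize(im[200:290,455:545],(400,400),interpolation=2),cv2.resize(im[175:275,80:210],(520,400),interpolation=2)])[:,:800],alpha=1.5))
E
```

```text
rest upper ends L,R outer [[0.5284 0.377  0.1027]
 [0.5163 0.3101 0.1027]]
stop edges [[0.4654 0.3977 0.0581]
 [0.4489 0.3316 0.0581]] [[0.4803 0.3893 0.0581]
 [0.469  0.3193 0.0581]]
tray notch up [[ 0.5201 -0.2572  0.1189]
 [ 0.5319 -0.3059  0.1189]]
tray notch low [[ 0.4845 -0.2677  0.0793]
 [ 0.4938 -0.3145  0.0793]]
tray floor low corners [[ 0.4446 -0.2291  0.0539]
 [ 0.4763 -0.3556  0.0539]]
rest 244 [ 0.9116 -0.2304 -0.2915] res 0.0024126637482435862 slope deg 43.236725755392925 down yaw 165.8167886615201 cen [0.4994 0.35   0.0832]
tray 1414 [ 0.9681  0.2381 -0.3233] res 0.0019360715218981852 slope deg 44.911793084663394 down yaw -166.18345340272188 cen [ 0.4898 -0.2817  0.0837]
beaker [[0.7046 0.2966 0.09  ]]
jar [[ 0.7035 -0.2656  0.09  ]]
[[-0.0004  0.2982  0.9545]
 [-0.0009  0.9545 -0.2982]
 [-1.     -0.001  -0.0001]]
```

View pics/crop2.png

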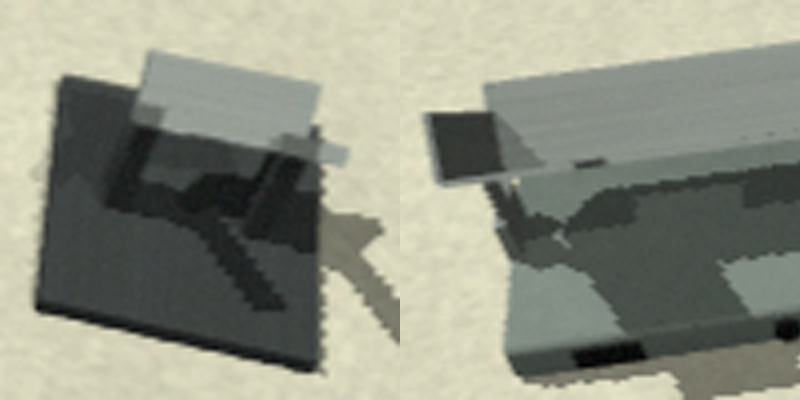

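```bash
cat > ik.py <<'E'
import numpy as np
from scipy.spatial.transform import Rotation as Ro
T=np.array([[0,-1,0],[0,0,-1],[1,0,0]]).T  # cols: tool x=Fz, y=-Fx, z=-Fy in F
T=np.array([[0,-1,0],[0,0,-1],[1,0,0.]])
def wrist(Rt,j1,p):
    W=Ro.from_euler('ZY',[j1,p]).as_matrix()
    M=W.T@Rt@T.T
    a=Ro.from_matrix(M).as_euler('ZYZ'); out=[]
    for e in(a,[a[0]+np.pi,-a[1],a[2]+np.pi]):
        out.append([ (e[0]+1.13)%(2*np.pi)-1.13, e[1],(e[2]+np.pi)%(2*np.pi)-np.pi])
    return out
def tool(x,y):
    x=np.array(x,float);y=np.array(y,float);x/=np.linalg.norm(x);y/=np.linalg.norm(y);return np.c_[x,y,np.cross(x,y)]
def fr(yawdeg):   # bed frame: x down slope with heading yaw
    a=np.radians(yawdeg);s=.5**.5
    x=np.array([np.cos(a)*s,np.sin(a)*s,-s]);z=np.array([np.cos(a)*s,np.sin(a)*s,s]);return np.c_[x,np.cross(z,x),z]
REST=fr(167.5);TRAY=fr(-166.8);OR=np.array([.503,.348,.085]);OT=np.array([.494,-.2895,.085])
E
python3 - <<'E'
from ik import *
np.set_printoptions(precision=0,suppress=True)
print(np.degrees(wrist(tool([0,0,-1],[.2982,.9545,0]),1.1624,.491+1.559)))
for nm,B,O,sg in(("rest",REST,OR,1),("rest-",REST,OR,-1),("tray",TRAY,OT,-1),("tray-",TRAY,OT,1)):
    g=O+B@[-.02,0,.022]; tc=g-.171*B[:,0]; r=np.hypot(*tc[:2]); j1=np.arctan2(tc[1],tc[0])-np.arcsin(.066/r)
    for p in(1.6,2.0,2.4,2.8):
        print(nm,tc.round(3),np.degrees(j1),p,[np.degrees(w) for w in wrist(tool(B[:,0],sg*B[:,2]),j1,p)])
E
```

```text
[[  0.  63.  -6.]
 [180. -63. 174.]]
rest [1. 0. 0.] 22.04505617991636 1.6 [array([  29.,  124., -137.]), array([ 209., -124.,   43.])]
rest [1. 0. 0.] 22.04505617991636 2.0 [array([  24.,  104., -148.]), array([ 204., -104.,   32.])]
rest [1. 0. 0.] 22.04505617991636 2.4 [array([  24.,   83., -157.]), array([204., -83.,  23.])]
rest [1. 0. 0.] 22.04505617991636 2.8 [array([  27.,   62., -168.]), array([207., -62.,  12.])]
rest- [1. 0. 0.] 22.04505617991636 1.6 [array([ 29., 124.,  43.]), array([ 209., -124., -137.])]
rest- [1. 0. 0.] 22.04505617991636 2.0 [array([ 24., 104.,  32.]), array([ 204., -104., -148.])]
rest- [1. 0. 0.] 22.04505617991636 2.4 [array([24., 83., 23.]), array([ 204.,  -83., -157.])]
rest- [1. 0. 0.] 22.04505617991636 2.8 [array([27., 62., 12.]), array([ 207.,  -62., -168.])]
tray [ 1. -0.  0.] -28.95103542164316 1.6 [array([-33., 120., -51.]), array([ 147., -120.,  129.])]
tray [ 1. -0.  0.] -28.95103542164316 2.0 [array([-29., 101., -38.]), array([ 151., -101.,  142.])]
tray [ 1. -0.  0.] -28.95103542164316 2.4 [array([-29.,  80., -27.]), array([151., -80., 153.])]
tray [ 1. -0.  0.] -28.95103542164316 2.8 [array([-33.,  61., -15.]), array([147., -61., 165.])]
tray- [ 1. -0.  0.] -28.95103542164316 1.6 [array([-33., 120., 129.]), array([ 147., -120.,  -51.])]
tray- [ 1. -0.  0.] -28.95103542164316 2.0 [array([-29., 101., 142.]), array([ 151., -101.,  -38.])]
tray- [ 1. -0.  0.] -28.95103542164316 2.4 [array([-29.,  80., 153.]), array([151., -80., -27.])]
tray- [ 1. -0.  0.] -28.95103542164316 2.8 [array([-33.,  61., 165.]), array([147., -61., -15.])]
```

```bash
cat >> ik.py <<'E'
from cell import manip
def now():
    s=manip.get_state(); return np.array(s["tcp_pos"]),Ro.from_quat(s["orientation"]).as_matrix(),s
def steps(targets,smax=5.,tmax=9.,pose=None):
    """targets: list of (grasp point, R or None); turn about the grasp... turn first (pivot TCP), then shift"""
    p,R,s=now()
    if pose: p,R=pose
    for g,Rt in targets:
        Rt=R if Rt is None else Rt
        rv=Ro.from_matrix(R.T@Rt).as_rotvec(degrees=True); n=int(np.ceil(np.linalg.norm(rv)/tmax-1e-6))
        if np.linalg.norm(rv)>.3: print("turn",max(n,1),"x",(rv/max(n,1)).round(2).tolist()); R=Rt
        tp=np.array(g)-.171*R[:,0]; d=R.T@(tp-p)*100; m=max(1,int(np.ceil(np.linalg.norm(d)/smax-1e-6)))
        print("   shift",m,"x",(d/m).round(2).tolist(),"-> tcp",tp.round(4)); p=tp
    return p,R
def down(az): a=np.radians(az); return tool([0,0,-1],[np.cos(a),np.sin(a),0])
E
python3 - <<'E'
from ik import *
g=np.array([.456,-.056,0])
p,R,s=now(); print(p-0+.171*R[:,0], s["qpos"])
steps([(g+[0,0,.16],down(13.8)),(g+[0,0,.029],None),(g+[0,0,.029],down(103.8))])
E
```

```text
[0.18626961 0.59639098 0.23324018] [ 1.16240008e+00  4.91468537e-01  1.55938590e+00 -4.86056280e-06
  1.09170520e+00 -1.05546883e-01]
turn 7 x [8.41, 0.0, 0.01]
   shift 15 x [0.49, 0.71, 4.65] -> tcp [ 0.456 -0.056  0.331]
   shift 3 x [4.37, 0.0, 0.0] -> tcp [ 0.456 -0.056  0.2  ]
turn 10 x [-9.0, 0.0, 0.0]
   shift 1 x [0.0, 0.0, 0.0] -> tcp [ 0.456 -0.056  0.2  ]
```

move_arm:
  deltas:
    - [1,0,0,0,8.41,0,0]
    - [1,0,0,0,8.41,0,0]
    - [1,0,0,0,8.41,0,0]
    - [1,0,0,0,8.41,0,0]
    - [1,0,0,0,8.41,0,0]
    - [1,0,0,0,8.41,0,0]
    - [1,0,0,0,8.41,0,0]
    - [1,0.6,0.9,5.8,0,0,0]
    - [1,0.6,0.9,5.8,0,0,0]
    - [1,0.6,0.9,5.8,0,0,0]
    - [1,0.6,0.9,5.8,0,0,0]
    - [1,0.6,0.9,5.8,0,0,0]
    - [1,0.6,0.9,5.8,0,0,0]
    - [1,0.6,0.9,5.8,0,0,0]
    - [1,0.6,0.9,5.8,0,0,0]
    - [1,0.6,0.9,5.8,0,0,0]
    - [1,0.6,0.9,5.8,0,0,0]
    - [1,0.6,0.9,5.8,0,0,0]
    - [1,0.6,0.9,5.8,0,0,0]
    - [1,0,0,0,0,0,0]
  grip_force: 5

```text
t: 2.6
tcp_pos: [0.458, -0.0567, 0.332]
orientation: [0.438, 0.555, -0.438, 0.555]
contact_force: [-0.3, 0.6, 0.0]
finger_gap: 0.0951
```

```bash
python3 - <<'E'
from ik import *
g=np.array([.456,-.056,0])
p,R,s=now(); print(p,s["t"],np.degrees(np.arctan2(R[1,1],R[0,1])),s["qpos"])
steps([(g+[0,0,.029],down(13.8))])
E
```

```text
[ 0.45803993 -0.05672832  0.33203859] 2.6 13.520673797424394 [-2.66486021e-01  3.64996279e-01  2.03037576e+00 -7.69243298e-05
  7.46380043e-01 -5.02409815e-01]
   shift 3 x [4.4, -0.06, -0.04] -> tcp [ 0.456 -0.056  0.2  ]
```

move_arm:
  deltas:
    - [1,4.4,-0.06,-0.04,0,0,0]
    - [1,4.4,-0.06,-0.04,0,0,0]
    - [1,4.4,-0.06,-0.04,0.3,0,0]
    - [1,0,0,0,0,0,0]
    - [0.7,0,0,0,0,0,0]
    - [0.7,0,0,0,0,0,0]
    - [0.7,0,0,0,0,0,0]
    - [0.7,0,0,0,0,0,0]
    - [0.7,0,0,0,0,0,0]
    - [0.7,0,0,0,0,0,0]
  grip_force: 5

```text
t: 3.85
tcp_pos: [0.4552, -0.0529, 0.2018]
orientation: [0.438, 0.555, -0.437, 0.556]
contact_force: [0.1, 0.3, 7.8]
finger_gap: 0.0731
```

```bash
python3 - <<'E'
from ik import *
p,R,s=now(); print(p,s["finger_gap"],s["contact_force"],np.degrees(np.arctan2(R[1,1],R[0,1])))
E
```

```text
[ 0.4552018  -0.05292336  0.20183118] 0.07305528915671321 [0.13841847 0.25082998 7.80792136] 13.495531435466026
```

```bash
python3 - <<'E'
from h import *
p,d=manip.get_image("top");q,_=manip.get_image("scene")
a=cv2.resize(p[215:335,300:420,::-1],(400,400),interpolation=2);b=cv2.resize(q[150:300,200:350,::-1],(400,400),interpolation=2)
cv2.imwrite("pics/c3.png",cv2.convertScaleAbs(np.hstack([a,b]),alpha=1.5)); print(manip.get_state()["tcp_pos"],manip.get_state()["contact_force"])
E
```

```text
[ 0.45520927 -0.05290226  0.20182677] [-0.09903175  1.0001032   8.49527284]
```

View pics/c3.png

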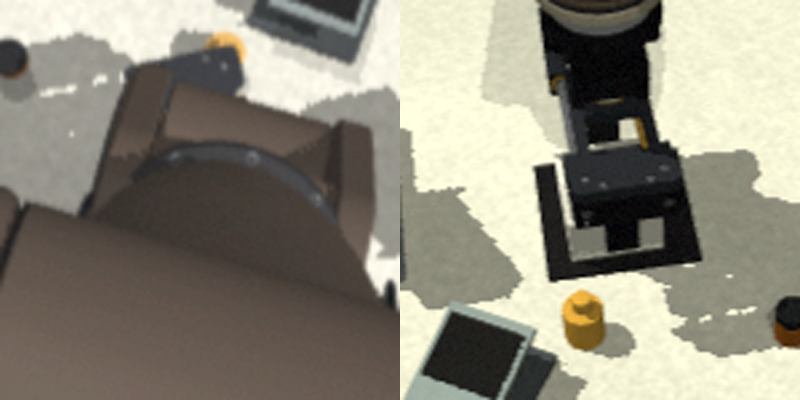

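Grip across the rack's x is clean (gap 73.1 mm) and the surroundings are undisturbed. The brass weight is at (580,320) in the crop.

move_arm:
  deltas:
    - [1,0,0,0,0,0,0]
    - [1,0,0,0,0,0,0]
    - [1,0,0,0,0,0,0]
    - [1,0,0,0,0,0,0]
    - [1,0,0,0,-10,0,0]
    - [1,0,0,0,-10,0,0]
    - [1,0,0,0,-10,0,0]
    - [1,0,0,0,-10,0,0]
    - [1,0,0,0,-10,0,0]
    - [1,0,0,0,-10,0,0]
    - [1,0,0,0,-10,0,0]
    - [1,0,0,0,-10,0,0]
    - [1,0,0,0,-10,0,0]
    - [1,0,0,0,0,0,0]
    - [1,0,0,0,0,0,0]
  grip_force: 5

```text
t: 5.82
tcp_pos: [0.455, -0.0529, 0.2007]
orientation: [-0.082, 0.702, 0.082, 0.702]
contact_force: [-1.2, -0.3, 0.1]
finger_gap: 0.0952
```

move_arm:
  deltas:
    - [0.6,0,0,0,0,0,0]
    - [0.6,0,0,0,0,0,0]
    - [0.6,0,0,0,0,0,0]
    - [0.6,0,0,0,0,0,0]
    - [0.6,0,0,0,0,0,0]
    - [0.6,0,0,0,0,0,0]
    - [0.6,0,0,0,0,0,0]

```text
t: 6.7
tcp_pos: [0.455, -0.0529, 0.2007]
orientation: [-0.083, 0.702, 0.083, 0.702]
contact_force: [-0.1, 0.4, -1.8]
finger_gap: 0.0937
```

```bash
python3 - <<'E'
from ik import *
p,R,s=now(); print(p,s["finger_gap"],s["contact_force"],np.degrees(np.arctan2(R[1,1],R[0,1])),s["qpos"],s["t"])
E
```

```text
[ 0.45503621 -0.05292992  0.20071213] 0.09369385161921273 [-0.09199082  0.38427041 -1.7594544 ] 103.47894547018912 [-2.60170071e-01  6.07695612e-01  2.13913258e+00  2.26332908e-04
  3.94674723e-01 -2.06642730e+00] 6.7
```

move_arm:
  deltas:
    - [1,0,0,0,0,0,0]
    - [1,0,0,0,0,0,0]
    - [1,-5,0,0,0,0,0]
    - [1,-5,0,0,0,0,0]
    - [1,-3,0,6,0,0,0]
    - [1,0,0,6,0,0,0]
    - [1,0,0,6,0,0,0]
    - [1,0,0,0,0,0,0]
    - [1,0,0,0,0,0,0]

```text
t: 7.82
tcp_pos: [0.6254, -0.0119, 0.3281]
orientation: [-0.083, 0.703, 0.083, 0.702]
contact_force: [0.3, 0.5, 0.0]
finger_gap: 0.0949
```

```bash
python3 - <<'E'
from h import *
p,d=manip.get_image("top");q,_=manip.get_image("scene")
cv2.imwrite("pics/c4.png",cv2.convertScaleAbs(np.hstack([p[150:350,250:450,::-1],q[150:350,180:380,::-1]]),alpha=1.5))
C=cloud("top",d);m=(C[:,:,2]>.028)&(C[:,:,2]<.06)
print(blob("top",m,.038,(362,280),38),manip.get_state()["tcp_pos"])
E
```

```text
Traceback (most recent call last):
  File "h.py", line 19, in blob
    i=1+np.argmax(s[1:,4]); v,u=np.nonzero(l==i)
        ~~~~~~~~~^^^^^^^^^
ValueError: attempt to get argmax of an empty sequence
```

View pics/c4.png

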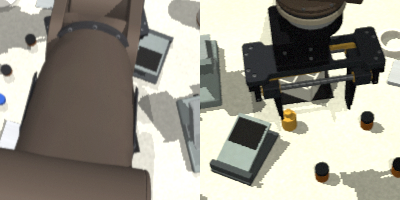

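The arm hides the rack from the top camera. I'll move aside and measure.

move_arm:
  deltas:
    - [1,0,6,0,0,0,0]
    - [1,0,6,0,0,0,0]
    - [1,0,6,0,0,0,0]
    - [1,0,6,0,0,0,0]
    - [1,0,6,0,0,0,0]
    - [1,0,0,0,0,0,0]

```text
t: 8.68
tcp_pos: [0.5542, 0.2825, 0.3291]
orientation: [-0.084, 0.702, 0.085, 0.702]
contact_force: [0.1, -0.7, 0.3]
finger_gap: 0.0952
```

```bash
python3 - <<'E'
from h import *
p,d=manip.get_image("top");q,e=manip.get_image("scene")
a=cv2.resize(p[200:340,290:430,::-1],(400,400),interpolation=2);b=cv2.resize(q[170:310,200:340,::-1],(400,400),interpolation=2)
cv2.imwrite("pics/c5.png",cv2.convertScaleAbs(np.hstack([a,b]),alpha=1.5)); cv2.imwrite("pics/top5.png",p[:,:,::-1])
C=cloud("top",d);m=(C[:,:,2]>.028)&(C[:,:,2]<.06)
print(blob("top",m,.038,(362,280),42))
C=cloud("scene",e);m=(C[:,:,2]>.03)&(C[:,:,2]<.06)
print(blob("scene",m,.038,(278,220),42))
E
```

```text
(array([ 0.46151372, -0.05406751]), ((461.5709228515625, -52.8726806640625), (73.04948425292969, 66.44962310791016), 69.28164672851562), np.int32(345))
(array([ 0.46471844, -0.0506549 ]), ((463.3559875488281, -50.10443878173828), (78.28111267089844, 76.93373107910156), 69.393310546875), np.int32(693))
```

View pics/c5.png

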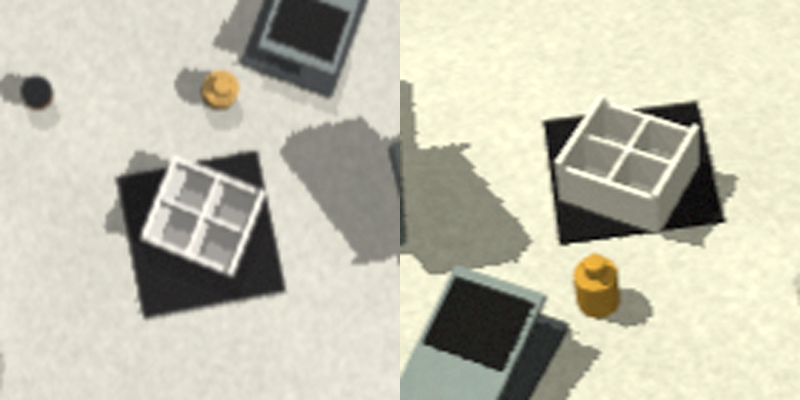

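The rack now stands with its x axis at 69°, still on the mat. I'll square it again, lifting clear between the two squeezes.

```bash
python3 - <<'E'
from ik import *
g=np.array([.4616,-.0529,0])
steps([(g+[0,0,.12],down(69.3)),(g+[0,0,.032],None),(g+[0,0,.12],None),(g+[0,0,.032],down(-20.7))],smax=5.8)
E
```

```text
turn 4 x [8.56, 0.0, 0.0]
   shift 6 x [0.63, -5.74, 0.49] -> tcp [ 0.4616 -0.0529  0.291 ]
   shift 2 x [4.4, 0.0, 0.0] -> tcp [ 0.4616 -0.0529  0.203 ]
   shift 2 x [-4.4, 0.0, 0.0] -> tcp [ 0.4616 -0.0529  0.291 ]
turn 10 x [9.0, 0.0, 0.0]
   shift 2 x [4.4, 0.0, 0.0] -> tcp [ 0.4616 -0.0529  0.203 ]
```

move_arm:
  deltas:
    - [1,0,0,0,8.56,0,0]
    - [1,0,0,0,8.56,0,0]
    - [1,0,0,0,8.56,0,0]
    - [1,0,0,0,8.56,0,0]
    - [1,0.63,-5.74,0.49,0,0,0]
    - [1,0.63,-5.74,0.49,0,0,0]
    - [1,0.63,-5.74,0.49,0,0,0]
    - [1,0.63,-5.74,0.49,0,0,0]
    - [1,0.63,-5.74,0.49,0,0,0]
    - [1,0.63,-5.74,0.49,0,0,0]
    - [1,0,0,0,0,0,0]
    - [1,0,0,0,0,0,0]
    - [1,0,0,0,0,0,0]
    - [1,2.2,0,0,0,0,0]
    - [1,2.2,0,0,0,0,0]
    - [1,2.2,0,0,0,0,0]
    - [1,2.2,0,0,0,0,0]
    - [1,0,0,0,0,0,0]
    - [1,0,0,0,0,0,0]

```text
t: 11.15
tcp_pos: [0.4618, -0.0521, 0.2034]
orientation: [0.127, 0.695, -0.127, 0.696]
contact_force: [0.0, -0.9, 0.5]
finger_gap: 0.0952
```

move_arm:
  deltas:
    - [0.7,0,0,0,0,0,0]
    - [0.7,0,0,0,0,0,0]
    - [0.7,0,0,0,0,0,0]
    - [0.7,0,0,0,0,0,0]
    - [0.7,0,0,0,0,0,0]
    - [0.7,0,0,0,0,0,0]

```text
t: 11.9
tcp_pos: [0.4616, -0.0526, 0.2033]
orientation: [0.127, 0.695, -0.127, 0.696]
contact_force: [-0.6, 1.0, 6.1]
finger_gap: 0.0729
```

move_arm:
  deltas:
    - [1,0,0,0,0,0,0]
    - [1,0,0,0,0,0,0]
    - [1,0,0,0,0,0,0]
    - [1,0,0,0,0,0,0]
    - [1,-4.4,0,0,0,0,0]
    - [1,-4.4,0,0,0,0,0]
    - [1,0,0,0,10,0,0]
    - [1,0,0,0,10,0,0]
    - [1,0,0,0,10,0,0]
    - [1,0,0,0,10,0,0]
    - [1,0,0,0,10,0,0]
    - [1,0,0,0,10,0,0]
    - [1,0,0,0,10,0,0]
    - [1,0,0,0,10,0,0]
    - [1,0,0,0,10,0,0]
    - [1,0,0,0,0,0,0]
    - [1,0,0,0,0,0,0]

```text
t: 14.02
tcp_pos: [0.4615, -0.0526, 0.2908]
orientation: [-0.581, -0.403, 0.581, -0.403]
contact_force: [0.1, -0.1, 0.2]
finger_gap: 0.0951
```

move_arm:
  deltas:
    - [1,2.2,0,0,0,0,0]
    - [1,2.2,0,0,0,0,0]
    - [1,2.2,0,0,0,0,0]
    - [1,2.2,0,0,0,0,0]
    - [1,0,0,0,0,0,0]
    - [1,0,0,0,0,0,0]
    - [0.6,0,0,0,0,0,0]
    - [0.6,0,0,0,0,0,0]
    - [0.6,0,0,0,0,0,0]
    - [0.6,0,0,0,0,0,0]
    - [0.6,0,0,0,0,0,0]
    - [0.6,0,0,0,0,0,0]
    - [0.6,0,0,0,0,0,0]

```text
t: 15.65
tcp_pos: [0.4617, -0.0527, 0.2031]
orientation: [0.582, 0.402, -0.582, 0.402]
contact_force: [1.1, 0.2, 5.4]
finger_gap: 0.0658
```

```bash
python3 - <<'E'
from ik import *
p,R,s=now(); print(p,s["finger_gap"],s["contact_force"],np.degrees(np.arctan2(R[1,1],R[0,1])),s["qpos"],s["t"])
E
```

```text
[ 0.46168984 -0.05267307  0.20313185] 0.06584768556655687 [1.05630014 0.24921832 5.41435899] -20.755917991021036 [-2.55907309e-01  6.06894436e-01  2.12226633e+00  2.05673306e-04
  4.11633081e-01  1.06163273e-01] 15.65
```

```bash
cat > v.py <<'E'
from ik import *
import h,cv2
RC=np.array([.4616,-.0527,0]);A=np.radians(69.24);RX=np.array([np.cos(A),np.sin(A),0]);RY=np.array([-np.sin(A),np.cos(A),0])
V=np.array([[.5522,.074],[.5764,.1758],[.6445,.1256],[.6587,-.0005]])+[.0015,.0005]
PK=[(1,1),(1,-1),(-1,1),(-1,-1)]
def check():
    q,_=manip.get_image("scene"); m=q.max(2)<40; Z=h.proj("scene",np.c_[V+[.004,.0015],np.full(4,.029)])
    for i,z in enumerate(Z):
        try: b=h.blob("scene",m,.029,(int(z[0]),int(z[1])),16); print(i,(b[0]-V[i]-[.0035,.001]).round(4),b[2])
        except Exception as e: print(i,"none")
def vial(i,k,pose=None):
    g=np.r_[V[i],0]; d=RC+RX*.017*PK[k][0]+RY*.0155*PK[k][1]
    return steps([(g+[0,0,.11],down(-20.76)),(g+[0,0,.038],None),(g+[0,0,.11],None),(d+[0,0,.11],None),(d+[0,0,.058],None),(d+[0,0,.11],None)],smax=5.8,pose=pose)
E
python3 - <<'E'
from v import *
check(); vial(0,0)
E
```

```text
0 [-0.0012  0.    ] 135
1 [-0.0008  0.0001] 137
2 [-0.0003  0.    ] 147
3 [0.0001 0.0002] 146
   shift 4 x [-1.95, 1.02, -3.79] -> tcp [0.5536 0.0745 0.281 ]
   shift 2 x [3.6, -0.0, 0.0] -> tcp [0.5536 0.0745 0.209 ]
   shift 2 x [-3.6, 0.0, -0.0] -> tcp [0.5536 0.0745 0.281 ]
   shift 3 x [-0.0, -1.88, 4.49] -> tcp [ 0.453  -0.0313  0.281 ]
   shift 1 x [5.2, -0.0, 0.0] -> tcp [ 0.453  -0.0313  0.229 ]
   shift 1 x [-5.2, 0.0, -0.0] -> tcp [ 0.453  -0.0313  0.281 ]
```

move_arm:
  deltas:
    - [0.9,0,0,0,0,0,0]
    - [0.9,0,0,0,0,0,0]
    - [0.9,0,0,0,0,0,0]
    - [0.9,0,0,0,0,0,0]
    - [0.9,-3.9,0,0,0,0,0]
    - [0.5,-3.9,0,0,0,0,0]
    - [0.5,0,1.36,-5.05,0,0,0]
    - [0.5,0,1.36,-5.05,0,0,0]
    - [0.5,0,1.36,-5.05,0,0,0]
    - [0.5,0,0,0,0,0,0]
    - [0.5,0,0,0,0,0,0]
    - [0.5,0,0,0,0,0,0]
    - [0.5,3.6,0,0,0,0,0]
    - [0.5,3.6,0,0,0,0,0]
    - [0.5,0,0,0,0,0,0]
    - [0.2,0,0,0,0,0,0]
    - [0.2,0,0,0,0,0,0]
    - [0.2,0,0,0,0,0,0]
    - [0.2,0,0,0,0,0,0]
    - [0.2,0,0,0,0,0,0]
  grip_force: 10

```text
t: 18.2
tcp_pos: [0.5536, 0.0746, 0.2099]
orientation: [0.582, 0.401, -0.581, 0.402]
contact_force: [-0.5, -0.6, 7.1]
finger_gap: 0.0235
```

```bash
python3 - <<'E'
from v import *
p,R,s=now(); print(p,s["finger_gap"],s["contact_force"],s["t"]); check()
d=RC+RX*.017+RY*.0155
steps([(np.r_[p[:2],.11],None),(d+[0,0,.11],down(-20.76)),(d+[0,0,.058],None)],smax=5.8)
E
```

```text
[0.55357839 0.07456906 0.20985059] 0.02350075621776692 [-0.4956592  -0.56520259  7.10877497] 18.2
0 [-0.0024 -0.0036] 637
1 [-0.0007  0.0001] 136
2 [-0.0006 -0.0001] 155
3 [0.     0.0001] 144
   shift 2 x [-3.56, -0.01, 0.0] -> tcp [0.5533 0.0746 0.281 ]
   shift 3 x [-0.01, -1.88, 4.49] -> tcp [ 0.4529 -0.0313  0.281 ]
   shift 1 x [5.2, -0.01, 0.0] -> tcp [ 0.4529 -0.0313  0.229 ]
```

move_arm:
  deltas:
    - [0.2,-3.6,0,0,0,0,0]
    - [0.2,-3.6,0,0,0,0,0]
    - [0.2,0,-1.88,4.49,0,0,0]
    - [0.2,0,-1.88,4.49,0,0,0]
    - [0.2,0,-1.88,4.49,0,0,0]
    - [0.2,0,0,0,0,0,0]
    - [0.2,0,0,0,0,0,0]
    - [0.2,0,0,0,0,0,0]
    - [0.2,2.6,0,0,0,0,0]
    - [0.2,2.6,0,0,0,0,0]
    - [0.2,0,0,0,0,0,0]
    - [0.2,0,0,0,0,0,0]

```text
t: 19.75
tcp_pos: [0.4533, -0.0308, 0.2286]
orientation: [-0.582, -0.402, 0.582, -0.402]
contact_force: [0.1, 0.7, -0.2]
finger_gap: 0.0235
```

```bash
python3 - <<'E'
from v import *
p,R,s=now(); print(p,s["finger_gap"],s["contact_force"],s["t"]); check()
P=(RC+RX*.017+RY*.0155+[0,0,.229],R)
vial(1,1,pose=((RC+RX*.017+RY*.0155+[0,0,.281]),R))
E
```

```text
[ 0.45333689 -0.03083258  0.22862587] 0.023481289802338778 [ 0.13964485  0.65381532 -0.19324525] 19.75
0 none
1 [-0.0007  0.0001] 133
2 [-0.0003  0.0002] 149
3 [0.0002 0.0002] 147
   shift 5 x [0.0, 0.87, -4.77] -> tcp [0.5779 0.1763 0.281 ]
   shift 2 x [3.6, 0.0, 0.0] -> tcp [0.5779 0.1763 0.209 ]
   shift 2 x [-3.6, -0.0, -0.0] -> tcp [0.5779 0.1763 0.281 ]
   shift 5 x [-0.0, -0.25, 4.77] -> tcp [ 0.4822 -0.0423  0.281 ]
   shift 1 x [5.2, 0.0, 0.0] -> tcp [ 0.4822 -0.0423  0.229 ]
   shift 1 x [-5.2, -0.0, -0.0] -> tcp [ 0.4822 -0.0423  0.281 ]
```

move_arm:
  deltas:
    - [0.5,0,0,0,0,0,0]
    - [0.5,0,0,0,0,0,0]
    - [0.5,0,0,0,0,0,0]
    - [0.5,-2.6,0,0,0,0,0]
    - [0.5,-2.6,0,0,0,0,0]
    - [0.5,0,1.09,-5.96,0,0,0]
    - [0.5,0,1.09,-5.96,0,0,0]
    - [0.5,0,1.09,-5.96,0,0,0]
    - [0.5,0,1.09,-5.96,0,0,0]
    - [0.5,0,0,0,0,0,0]
    - [0.5,0,0,0,0,0,0]
    - [0.5,0,0,0,0,0,0]
    - [0.5,3.6,0,0,0,0,0]
    - [0.5,3.6,0,0,0,0,0]
    - [0.5,0,0,0,0,0,0]
    - [0.2,0,0,0,0,0,0]
    - [0.2,0,0,0,0,0,0]
    - [0.2,0,0,0,0,0,0]
    - [0.2,0,0,0,0,0,0]
    - [0.2,0,0,0,0,0,0]

```text
t: 22.3
tcp_pos: [0.5784, 0.1761, 0.2099]
orientation: [0.582, 0.402, -0.581, 0.402]
contact_force: [-0.4, -0.7, 6.5]
finger_gap: 0.0235
```

```bash
python3 - <<'E'
from v import *
p,R,s=now(); print(p,s["finger_gap"],s["contact_force"],s["t"]); check()
d=RC+RX*.017-RY*.0155
steps([(np.r_[p[:2],.11],None),(d+[0,0,.11],down(-20.76)),(d+[0,0,.058],None)],smax=5.8)
q,_=manip.get_image("scene"); cv2.imwrite("pics/c6.png",cv2.convertScaleAbs(np.hstack([cv2.resize(q[170:270,230:330,::-1],(400,400),interpolation=2),cv2.resize(q[200:340,280:480,::-1],(400,400))]),alpha=1.5))
E
```

```text
[0.57838207 0.17609729 0.20991839] 0.023490429413666324 [-0.4274895  -0.70333826  6.5085843 ] 22.3
0 none
1 [-0.001  -0.0003] 742
2 [-0.0004  0.0001] 146
3 [-0.0001  0.0001] 141
   shift 2 x [-3.55, -0.01, 0.0] -> tcp [0.5781 0.176  0.281 ]
   shift 5 x [-0.0, -0.25, 4.77] -> tcp [ 0.4818 -0.0423  0.281 ]
   shift 1 x [5.2, -0.01, 0.0] -> tcp [ 0.4818 -0.0423  0.229 ]
```

View pics/c6.png

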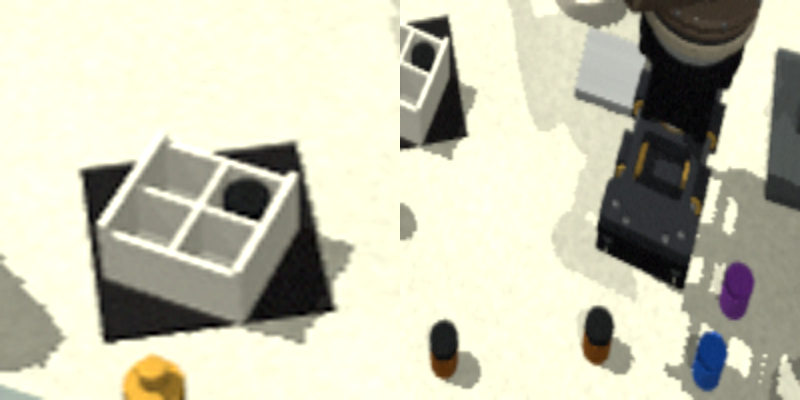

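Vial one sits in its pocket (crop (247,195)) and the second vial is gripped.

move_arm:
  deltas:
    - [0.2,-3.6,0,0,0,0,0]
    - [0.2,-3.6,0,0,0,0,0]
    - [0.2,0,-0.31,5.96,0,0,0]
    - [0.2,0,-0.31,5.96,0,0,0]
    - [0.2,0,-0.31,5.96,0,0,0]
    - [0.2,0,-0.31,5.96,0,0,0]
    - [0.2,0,0,0,0,0,0]
    - [0.2,0,0,0,0,0,0]
    - [0.2,0,0,0,0,0,0]
    - [0.2,2.6,0,0,0,0,0]
    - [0.2,2.6,0,0,0,0,0]
    - [0.2,0,0,0,0,0,0]
    - [0.2,0,0,0,0,0,0]

```text
t: 24.02
tcp_pos: [0.4824, -0.0415, 0.2287]
orientation: [-0.581, -0.402, 0.582, -0.402]
contact_force: [0.4, -0.3, 0.0]
finger_gap: 0.0236
```

```bash
python3 - <<'E'
from v import *
p,R,s=now(); print(p,s["finger_gap"],s["contact_force"],s["t"]); check()
vial(2,0 and 0 or 2,pose=((RC+RX*.017-RY*.0155+[0,0,.281]),R))
E
```

```text
[ 0.48237344 -0.04152159  0.22869591] 0.023603990688818726 [ 0.42497688 -0.33487472  0.04561455] 24.025
0 none
1 none
2 [-0.0003  0.0001] 148
3 [0.0001 0.0001] 145
   shift 5 x [-0.0, 1.88, -4.31] -> tcp [0.6461 0.1261 0.281 ]
   shift 2 x [3.6, 0.0, 0.0] -> tcp [0.6461 0.1261 0.209 ]
   shift 2 x [-3.6, -0.0, -0.0] -> tcp [0.6461 0.1261 0.281 ]
   shift 5 x [0.0, -2.5, 4.99] -> tcp [ 0.4411 -0.0631  0.281 ]
   shift 1 x [5.2, 0.0, 0.0] -> tcp [ 0.4411 -0.0631  0.229 ]
   shift 1 x [-5.2, -0.0, -0.0] -> tcp [ 0.4411 -0.0631  0.281 ]
```

move_arm:
  deltas:
    - [0.5,0,0,0,0,0,0]
    - [0.5,0,0,0,0,0,0]
    - [0.5,0,0,0,0,0,0]
    - [0.5,-2.6,0,0,0,0,0]
    - [0.5,-2.6,0,0,0,0,0]
    - [0.5,0,2.35,-5.39,0,0,0]
    - [0.5,0,2.35,-5.39,0,0,0]
    - [0.5,0,2.35,-5.39,0,0,0]
    - [0.5,0,2.35,-5.39,0,0,0]
    - [0.5,0,0,0,0,0,0]
    - [0.5,0,0,0,0,0,0]
    - [0.5,0,0,0,0,0,0]
    - [0.5,3.6,0,0,0,0,0]
    - [0.5,3.6,0,0,0,0,0]
    - [0.5,0,0,0,0,0,0]
    - [0.2,0,0,0,0,0,0]
    - [0.2,0,0,0,0,0,0]
    - [0.2,0,0,0,0,0,0]
    - [0.2,0,0,0,0,0,0]
    - [0.2,0,0,0,0,0,0]

```text
t: 26.58
tcp_pos: [0.6466, 0.1258, 0.21]
orientation: [0.582, 0.401, -0.581, 0.402]
contact_force: [-0.2, -1.1, 7.5]
finger_gap: 0.0234
```

move_arm:
  deltas:
    - [0.2,-3.6,0,0,0,0,0]
    - [0.2,-3.6,0,0,0,0,0]
    - [0.2,0,-2.5,4.99,0,0,0]
    - [0.2,0,-2.5,4.99,0,0,0]
    - [0.2,0,-2.5,4.99,0,0,0]
    - [0.2,0,-2.5,4.99,0,0,0]
    - [0.2,0,-2.5,4.99,0,0,0]
    - [0.2,0,0,0,0,0,0]
    - [0.2,0,0,0,0,0,0]
    - [0.2,0,0,0,0,0,0]
    - [0.2,2.6,0,0,0,0,0]
    - [0.2,2.6,0,0,0,0,0]
    - [0.2,0,0,0,0,0,0]
    - [0.2,0,0,0,0,0,0]

```text
t: 28.32
tcp_pos: [0.4416, -0.0626, 0.2286]
orientation: [-0.582, -0.402, 0.582, -0.402]
contact_force: [0.6, 0.3, -0.4]
finger_gap: 0.0235
```

```bash
python3 - <<'E'
from v import *
p,R,s=now(); print(p,s["finger_gap"],s["contact_force"],s["t"]); check()
vial(3,3,pose=((RC-RX*.017+RY*.0155+[0,0,.281]),R))
E
```

```text
[ 0.44157615 -0.06257587  0.22861677] 0.023498922051617716 [ 0.61808628  0.28545788 -0.37071463] 28.325
0 none
1 none
2 none
3 [0.0002 0.0002] 147
   shift 4 x [-0.0, 4.57, -3.41] -> tcp [ 0.6602 -0.      0.281 ]
   shift 2 x [3.6, 0.0, 0.0] -> tcp [ 0.6602 -0.      0.209 ]
   shift 2 x [-3.6, -0.0, -0.0] -> tcp [ 0.6602 -0.      0.281 ]
   shift 4 x [0.0, -3.79, 3.41] -> tcp [ 0.4701 -0.0741  0.281 ]
   shift 1 x [5.2, 0.0, 0.0] -> tcp [ 0.4701 -0.0741  0.229 ]
   shift 1 x [-5.2, -0.0, -0.0] -> tcp [ 0.4701 -0.0741  0.281 ]
```

move_arm:
  deltas:
    - [0.5,0,0,0,0,0,0]
    - [0.5,0,0,0,0,0,0]
    - [0.5,0,0,0,0,0,0]
    - [0.5,-2.6,0,0,0,0,0]
    - [0.5,-2.6,0,0,0,0,0]
    - [0.5,0,4.57,-3.41,0,0,0]
    - [0.5,0,4.57,-3.41,0,0,0]
    - [0.5,0,4.57,-3.41,0,0,0]
    - [0.5,0,4.57,-3.41,0,0,0]
    - [0.5,0,0,0,0,0,0]
    - [0.5,0,0,0,0,0,0]
    - [0.5,0,0,0,0,0,0]
    - [0.5,3.6,0,0,0,0,0]
    - [0.5,3.6,0,0,0,0,0]
    - [0.5,0,0,0,0,0,0]
    - [0.2,0,0,0,0,0,0]
    - [0.2,0,0,0,0,0,0]
    - [0.2,0,0,0,0,0,0]
    - [0.2,0,0,0,0,0,0]
    - [0.2,0,0,0,0,0,0]

```text
t: 30.88
tcp_pos: [0.6606, -0.0004, 0.21]
orientation: [0.582, 0.401, -0.581, 0.402]
contact_force: [-1.3, 0.2, 7.9]
finger_gap: 0.0237
```

move_arm:
  deltas:
    - [0.2,-3.6,0,0,0,0,0]
    - [0.2,-3.6,0,0,0,0,0]
    - [0.2,0,-3.79,3.41,0,0,0]
    - [0.2,0,-3.79,3.41,0,0,0]
    - [0.2,0,-3.79,3.41,0,0,0]
    - [0.2,0,-3.79,3.41,0,0,0]
    - [0.2,0,0,0,0,0,0]
    - [0.2,0,0,0,0,0,0]
    - [0.2,0,0,0,0,0,0]
    - [0.2,2.6,0,0,0,0,0]
    - [0.2,2.6,0,0,0,0,0]
    - [0.2,0,0,0,0,0,0]
    - [0.2,0,0,0,0,0,0]

```text
t: 32.5
tcp_pos: [0.4708, -0.0739, 0.2286]
orientation: [-0.582, -0.402, 0.582, -0.402]
contact_force: [-0.7, 0.1, -0.6]
finger_gap: 0.0232
```

```bash
python3 - <<'E'
from v import *
p,R,s=now(); print(p,s["finger_gap"],s["contact_force"],s["t"])
print(h.proj("scene",[[.4322,.1511,.01]]))
C=np.array([.4320,.1512,0]) # top rect centre/mean
steps([(C+[0,0,.10],None),(C+[0,0,.10],down(-15.6)),(C+[0,0,.10],down(74.4))],smax=5.8,pose=((RC-RX*.017-RY*.0155+[0,0,.281]),R))
E
```

```text
[ 0.47079789 -0.07393341  0.22856525] 0.02322054257420576 [-0.6791519   0.12764542 -0.60714094] 32.5
[[384.31885765 222.99585563]]
   shift 4 x [0.25, -2.88, -4.93] -> tcp [0.432  0.1512 0.271 ]
turn 1 x [-5.12, -0.0, 0.01]
   shift 1 x [-0.0, -0.0, -0.0] -> tcp [0.432  0.1512 0.271 ]
turn 10 x [-9.0, -0.0, -0.0]
   shift 1 x [0.0, 0.0, 0.0] -> tcp [0.432  0.1512 0.271 ]
```

move_arm:
  deltas:
    - [0.5,0,0,0,0,0,0]
    - [0.5,0,0,0,0,0,0]
    - [0.5,0,0,0,0,0,0]
    - [0.5,-2.6,0,0,0,0,0]
    - [0.5,-2.6,0,0,0,0,0]
    - [0.5,0.25,-2.88,-4.93,0,0,0]
    - [0.9,0.25,-2.88,-4.93,0,0,0]
    - [0.9,0.25,-2.88,-4.93,0,0,0]
    - [0.9,0.25,-2.88,-4.93,0,0,0]
  grip_force: 20

```text
t: 33.62
tcp_pos: [0.432, 0.1526, 0.271]
orientation: [0.582, 0.402, -0.582, 0.402]
contact_force: [0.3, 0.5, 1.2]
finger_gap: 0.0721
```

move_arm:
  deltas:
    - [0.9,0,0,0,-9.52,0,0]
    - [0.9,0,0,0,-9.52,0,0]
    - [0.9,0,0,0,-9.52,0,0]
    - [0.9,0,0,0,-9.52,0,0]
    - [0.9,0,0,0,-9.52,0,0]
    - [0.9,0,0,0,-9.52,0,0]
    - [0.9,0,0,0,-9.52,0,0]
    - [0.9,0,0,0,-9.52,0,0]
    - [0.9,0,0,0,-9.52,0,0]
    - [0.9,0,0,0,-9.52,0,0]
    - [0.9,0,0,0,0,0,0]
    - [0.9,0,0,0,0,0,0]

```text
t: 35.12
tcp_pos: [0.4324, 0.151, 0.2709]
orientation: [0.097, 0.7, -0.097, 0.7]
contact_force: [0.1, -0.7, 0.5]
finger_gap: 0.0859
```

```bash
python3 - <<'E'
from v import *
p,R,s=now(); print(p,s["finger_gap"],s["contact_force"],s["t"],s["qpos"][5])
q,_=manip.get_image("scene"); cv2.imwrite("pics/c7.png",cv2.convertScaleAbs(np.hstack([cv2.resize(q[170:270,230:330,::-1],(400,400),interpolation=2),cv2.resize(q[140:270,330:460,::-1],(400,400),interpolation=2)]),alpha=1.5))
steps([(np.array([.4318,.1512,.0215]),down(74.4))])
E
```

```text
[0.4324299  0.15100512 0.27091945] 0.08588955216916289 [ 0.07491843 -0.74466351  0.5073509 ] 35.125 -1.1041725180118416
   shift 2 x [3.92, 0.0, -0.03] -> tcp [0.4318 0.1512 0.1925]
```

View pics/c7.png

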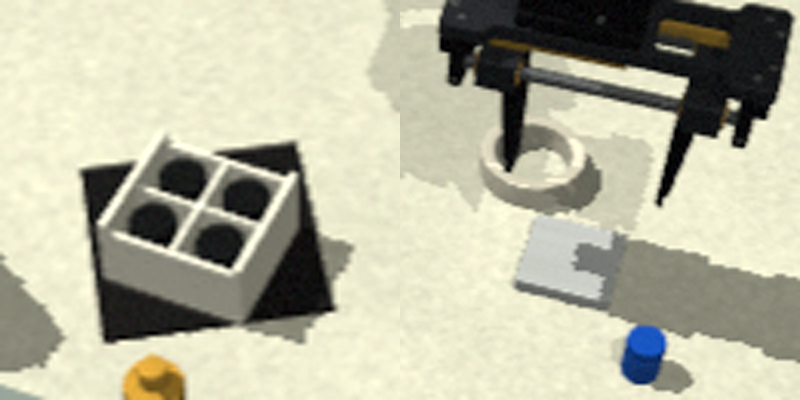

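move_arm:
  deltas:
    - [0.9,2.6,0,-0.02,0,0,0]
    - [0.9,2.6,0,-0.02,0,0,0]
    - [0.9,2.6,0,-0.02,0,0,0]
    - [0.9,0,0,0,0,0,0]
    - [0.9,0,0,0,0,0,0]
    - [0.5,0,0,0,0,0,0]
    - [0.5,0,0,0,0,0,0]
    - [0.5,0,0,0,0,0,0]
    - [0.5,0,0,0,0,0,0]
    - [0.5,0,0,0,0,0,0]
    - [0.5,0,0,0,0,0,0]

```text
t: 36.55
tcp_pos: [0.4319, 0.1512, 0.1931]
orientation: [0.096, 0.7, -0.096, 0.701]
contact_force: [-0.4, 0.9, 5.8]
finger_gap: 0.0598
```

```bash
python3 - <<'E'
from v import *
p,R,s=now(); print(p,s["finger_gap"],s["contact_force"],s["t"])
steps([(np.r_[p[:2],.10],None),(RC+[0,0,.10],down(-20.76)),(RC+[0,0,.0585],None)])
E
```

```text
[0.43189025 0.15117972 0.19305297] 0.05983585591777186 [-0.3773318   0.8817835   5.82975722] 36.55
   shift 2 x [-3.9, -0.0, -0.0] -> tcp [0.4318 0.1512 0.271 ]
turn 11 x [8.65, 0.0, -0.0]
   shift 5 x [-0.0, 2.0, 3.6] -> tcp [ 0.4616 -0.0527  0.271 ]
   shift 1 x [4.15, 0.0, 0.0] -> tcp [ 0.4616 -0.0527  0.2295]
```

move_arm:
  deltas:
    - [0.5,-3.9,0,0,0,0,0]
    - [0.5,-3.9,0,0,0,0,0]
    - [0.5,0,0,0,8.65,0,0]
    - [0.5,0,0,0,8.65,0,0]
    - [0.5,0,0,0,8.65,0,0]
    - [0.5,0,0,0,8.65,0,0]
    - [0.5,0,0,0,8.65,0,0]
    - [0.5,0,0,0,8.65,0,0]
    - [0.5,0,0,0,8.65,0,0]
    - [0.5,0,0,0,8.65,0,0]
    - [0.5,0,0,0,8.65,0,0]
    - [0.5,0,0,0,8.65,0,0]
    - [0.5,0,0,0,8.65,0,0]

```text
t: 38.17
tcp_pos: [0.4318, 0.1511, 0.2707]
orientation: [-0.583, -0.401, 0.583, -0.4]
contact_force: [0.0, 0.2, -0.6]
finger_gap: 0.0599
```

move_arm:
  deltas:
    - [0.5,0,2,3.6,0,0,0]
    - [0.5,0,2,3.6,0,0,0]
    - [0.5,0,2,3.6,0,0,0]
    - [0.5,0,2,3.6,0,0,0]
    - [0.5,0,2,3.6,0,0,0]
    - [0.5,0,0,0,0,0,0]
    - [0.5,0,0,0,0,0,0]
    - [0.5,0,0,0,0,0,0]

```text
t: 39.17
tcp_pos: [0.4615, -0.0517, 0.2708]
orientation: [-0.581, -0.402, 0.582, -0.402]
contact_force: [-0.6, 1.2, -0.4]
finger_gap: 0.0596
```

```bash
python3 - <<'E'
from v import *
p,R,s=now(); print(p,s["finger_gap"],s["contact_force"],s["t"],s["qpos"])
steps([(RC+[0,0,.0585],down(-20.76))])
E
```

```text
[ 0.4615484 -0.0516642  0.2708272] 0.05964672718627789 [-0.59197417  1.19305119 -0.4440073 ] 39.175 [-2.53871019e-01  4.74418883e-01  2.08031438e+00  2.41195948e-04
  5.87283854e-01  1.06147071e-01]
   shift 1 x [4.13, 0.05, 0.1] -> tcp [ 0.4617 -0.0527  0.2295]
```

move_arm:
  deltas:
    - [0.5,2,0.02,0.06,0,0,0]
    - [0.5,1,0,0,0,0,0]
    - [0.5,1.1,0,0,0,0,0]
    - [0.5,0,0,0,0,0,0]
    - [0.5,0,0,0,0,0,0]
    - [0.5,0,0,0,0,0,0]

```text
t: 39.92
tcp_pos: [0.4617, -0.0531, 0.2299]
orientation: [0.582, 0.402, -0.582, 0.402]
contact_force: [0.8, 0.3, -1.8]
finger_gap: 0.0595
```

```bash
python3 - <<'E'
from v import *
p,R,s=now(); print(p,s["finger_gap"],s["contact_force"],s["t"])
E
```

```text
[ 0.46172357 -0.05311996  0.22993907] 0.05945900427925139 [ 0.82124778  0.27135354 -1.81697633] 39.925
```

move_arm:
  deltas:
    - [0.95,0,0,0,0,0,0]
    - [0.95,0,0,0,0,0,0]
    - [0.95,0,0,0,0,0,0]
    - [0.95,0,0,0,0,0,0]
    - [0.95,-3,0,0,0,0,0]
    - [0.95,-5,0,0,0,0,0]
    - [0.95,0,-5,-5,0,0,0]
    - [0.95,0,-5,-5,0,0,0]
    - [0.95,0,-5,-5,0,0,0]
    - [0.95,0,-5,-5,0,0,0]

```text
t: 41.18
tcp_pos: [0.3579, 0.1761, 0.3101]
orientation: [0.582, 0.402, -0.582, 0.402]
contact_force: [1.1, 0.2, 0.4]
finger_gap: 0.0904
```

```bash
python3 - <<'E'
from v import *
p,R,s=now(); print(p,s["t"])
q,d=manip.get_image("top"); r,e=manip.get_image("scene"); C=h.cloud("top",d)
cv2.imwrite("pics/c8.png",cv2.convertScaleAbs(np.hstack([cv2.resize(q[230:330,310:410,::-1],(400,400),interpolation=2),cv2.resize(r[170:270,230:330,::-1],(400,400),interpolation=2)]),alpha=1.5))
try: print(h.blob("top",(C[:,:,2]>.04)&(C[:,:,2]<.06),.047,(362,280),35))
except Exception as e: print("occ")
print(REST.round(3))
for y in(77.5,-102.5):
    Y=[np.cos(np.radians(y)),np.sin(np.radians(y)),0]
    print(y,[np.degrees(wrist(tool(-REST[:,2],Y),.42,pp)[0]).round(0) for pp in(1.8,2.2,2.6)])
E
```

```text
[0.35785383 0.1761372  0.31005099] 41.175
(array([ 0.45838683, -0.05674807]), ((458.18963623046875, -56.62029266357422), (63.987483978271484, 65.16107177734375), 69.05811309814453), np.int32(861))
[[-0.69  -0.216 -0.69 ]
 [ 0.153 -0.976  0.153]
 [-0.707  0.     0.707]]
77.5 [array([-37.,  44., -34.]), array([-61.,  29.,  -5.]), array([254.,  26.,  46.])]
-102.5 [array([-37.,  44., 146.]), array([-61.,  29., 175.]), array([ 254.,   26., -134.])]
```

View pics/c8.png

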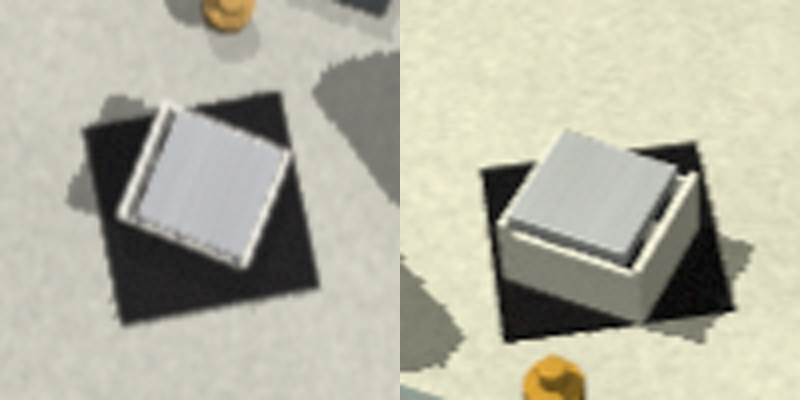

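```bash
python3 - <<'E'
from v import *
np.set_printoptions(precision=4,suppress=True)
D=[((1.1624,.49147,1.55939),(.18633,.59654,.40424)),((-.26649,.365,2.03038),(.45804,-.05673,.33204)),((-.26017,.6077,2.13913),(.45504,-.05293,.20071)),((-.25387,.47442,2.08031),(.46155,-.05166,.27083))]
p,R,s=now(); D.append((s["qpos"][:3],p))
A=[];b=[]
for (j1,j2,j3),P in D:
    pp=j2+j3; r=P[0]*np.cos(j1)+P[1]*np.sin(j1); o=-P[0]*np.sin(j1)+P[1]*np.cos(j1)
    print("lat",o,r)
    A+= [[1,0,np.sin(j2),np.sin(pp),np.cos(pp)],[0,1,np.cos(j2),np.cos(pp),-np.sin(pp)]]; b+=[r,P[2]]
x,res,rk,sv=np.linalg.lstsq(np.array(A),np.array(b),rcond=None); print("r0,z0-d6,L1,L2,e",x,res,sv)
# cover flatness
d=manip.get_image("top")[1]; C=h.cloud("top",d)
Q=C[250:310,330:390].reshape(-1,3); L=np.c_[(Q-RC)@RX,(Q-RC)@RY,Q[:,2]]
for u in(-.03,-.02,-.01,0,.01,.02):
    m=(abs(L[:,0]-u)<.005)&(abs(L[:,1])<.025)&(L[:,2]>.02); print(u,m.sum(),np.median(L[m,2]))
E
```

```text
lat 0.0659027221647861 0.621478617259895
lat 0.06589594549616928 0.45681140404675313
lat 0.06590798191149311 0.45334217145590405
lat 0.06591492892455106 0.4597307693040258
lat 0.06593227715686456 0.3929682381120455
r0,z0-d6,L1,L2,e [-0.      0.1149  0.5868  0.4109  0.043 ] [0.] [3.8485 3.1413 0.4061 0.3633 0.1556]
-0.03 109 0.0458336845739168
-0.02 112 0.046767876089110365
-0.01 115 0.04724572965126254
0 112 0.046952237991789436
0.01 113 0.04685718311566472
0.02 114 0.046871162427475854
```

move_arm:
  deltas:
    - [0.95,0,0,0,0,10,0]
    - [0.95,0,0,0,0,10,0]
    - [0.95,0,0,0,0,0,0]
    - [0.95,0,0,0,0,0,0]

```text
t: 41.82
tcp_pos: [0.3587, 0.1744, 0.3096]
orientation: [0.658, 0.459, -0.492, 0.337]
contact_force: [0.2, -0.3, 0.1]
finger_gap: 0.0901
```

```bash
cat > arm.py <<'E'
from v import *
from scipy.optimize import least_squares,brentq
L1,L2,E,OFF,ZD=.5868,.4109,.043,.0659,.1149
LO=np.array([-3.1,-.84,.05,-1.13,.06,-2.69]);HI=np.array([3.1,2.19,2.79,4.28,2.93,2.69])
def fk(q,d6):
    W=Ro.from_euler('ZY',[q[0],q[1]+q[2]]).as_matrix(); pp=q[1]+q[2]
    r=L1*np.sin(q[1])+L2*np.sin(pp)+E*np.cos(pp); z=ZD+d6+L1*np.cos(q[1])+L2*np.cos(pp)-E*np.sin(pp)
    w=Ro.from_euler('Z',q[0]).as_matrix()@[r,OFF,z]
    R=W@Ro.from_euler('ZYZ',q[3:]).as_matrix()@T
    return w+d6*R[:,0],R
D6=.1
def ik(tp,R,d6=None):
    d6=D6 if d6 is None else d6
    w=tp-d6*R[:,0]; rr=np.hypot(w[0],w[1]); j1=np.arctan2(w[1],w[0])-np.arcsin(OFF/rr); r=np.sqrt(rr**2-OFF**2); z=w[2]-ZD-d6
    D=np.hypot(r,z);M=np.hypot(L2,E); c=(D*D-L1*L1-M*M)/(2*L1*M)
    if abs(c)>1: return None
    g=np.arccos(c); j2=np.arctan2(r,z)-np.arctan2(M*np.sin(g),L1+M*np.cos(g)); j3=g-np.arctan2(E,L2)
    k=wrist(R,j1,j2+j3)[0]; return np.array([j1,j2,j3,*k])
E
python3 - <<'E'
from arm import *
p,R,s=now()
f=lambda d:np.r_[fk(s["qpos"],d[0])[0]-p]
o=least_squares(f,[.1]); print("d6",o.x,"res",o.fun,"R err",np.abs(fk(s["qpos"],o.x[0])[1]-R).max(),s["qpos"],s["t"])
E
```

```text
d6 [0.08166313] res [ 1.72828925e-05 -2.15336187e-05  1.00335968e-04] R err 4.996003610813204e-16 [0.235917   0.32010456 2.23299812 0.54216259 0.48992706 0.12730335] 41.825
```

```bash
sed -i 's/^D6=.1$/D6=.0817/' arm.py; python3 - <<'E'
from arm import *
np.set_printoptions(precision=2,suppress=True)
def rot(R,rv): return R@Ro.from_rotvec(np.radians(rv)).as_matrix()
def show(n,g,R):
    q=ik(np.array(g)-.171*R[:,0],R); print(n,"none" if q is None else (q,"OK" if ((q>LO)&(q<HI)).all() else "OUT",np.minimum(q-LO,HI-q).min()))
for th in(0,15,30,45):
    show(f"A{th}",RC+[0,0,.029],rot(down(-20.76),[0,th,0]))
    show(f" B{th}",OR+REST@[-.003,0,.026],rot(down(77.5),[0,th-45,0]))
    show(f" Bup{th}",OR+REST@[-.003,0,.026]+[0,0,.12],rot(down(77.5),[0,th-45,0]))
for sg in(1,-1):
    show(f"C{sg}",OR+REST@[-.018,0,.022],tool(REST[:,0],sg*REST[:,2]))
    show(f"Cback",OR+REST@[-.098,0,.022],tool(REST[:,0],sg*REST[:,2]))
    show(f"D{-sg}",OT+TRAY@[-.015,0,.022],tool(TRAY[:,0],-sg*TRAY[:,2]))
    show(f"Dup",OT+TRAY@[-.015,0,.13],tool(TRAY[:,0],-sg*TRAY[:,2]))
for az in(103.2,-76.8):
  for th in(0,15,30,45):
    show(f"E{az} {th}",OT+TRAY@[.003,0,.033],rot(down(az),[0,(th-45)*(1 if az>0 else -1),0]))
    show(f" Eup",OT+TRAY@[.003,0,.033]+TRAY@[0,0,.06],rot(down(az),[0,(th-45)*(1 if az>0 else -1),0]))
    for a2 in(103.2,13.2,-76.8): show(f" F{a2}",np.array([.4505,-.0532,.02]),rot(down(a2),[0,th*(1 if az>0 else -1),0]))
E
```

```text
A0 (array([-0.26,  0.61,  2.12,  0.  ,  0.4 ,  0.11]), 'OK', np.float64(0.34421742681760675))
 B0 (array([0.76, 0.63, 2.04, 4.66, 0.63, 0.87]), 'OUT', np.float64(-0.383667086419754))
 Bup0 (array([0.76, 0.43, 1.95, 5.05, 0.67, 0.39]), 'OUT', np.float64(-0.7674566273166104))
A15 (array([-0.4 ,  0.62,  2.16,  0.64,  0.45, -0.63]), 'OK', np.float64(0.39083579513563016))
 B15 (array([ 0.68,  0.58,  1.95, -1.03,  0.47,  0.23]), 'OK', np.float64(0.10313985666477965))
 Bup15 (array([ 0.68,  0.4 ,  1.85, -0.69,  0.66, -0.17]), 'OK', np.float64(0.4420703349312436))
A30 (array([-0.54,  0.68,  2.17,  0.98,  0.64, -1.07]), 'OK', np.float64(0.5765923356366254))
 B30 (array([ 0.59,  0.58,  1.85, -0.36,  0.56, -0.47]), 'OK', np.float64(0.49947965778671505))
 Bup30 (array([ 0.59,  0.42,  1.74, -0.26,  0.82, -0.6 ]), 'OK', np.float64(0.7579013031101554))
A45 (array([-0.65,  0.77,  2.17,  1.1 ,  0.86, -1.31]), 'OK', np.float64(0.6235707515267168))
 B45 (array([ 0.52,  0.61,  1.74,  0.  ,  0.79, -0.84]), 'OK', np.float64(0.7298125684450165))
 Bup45 (array([ 0.52,  0.46,  1.63,  0.  ,  1.05, -0.84]), 'O
[... 3995 characters left out ...]
t64(0.3400591817782157))
 F13.2 (array([0.01, 0.69, 2.23, 4.88, 0.52, 1.12]), 'OUT', np.float64(-0.6030152552996002))
 F-76.8 (array([-0.16,  0.77,  1.86, -0.23,  1.01,  1.35]), 'OK', np.float64(0.9049417508175523))
E-76.8 45 (array([-0.68,  0.56,  1.86,  0.  ,  0.73,  0.66]), 'OK', np.float64(0.6656028468993884))
 Eup (array([-0.74,  0.46,  1.89,  0.  ,  0.79,  0.6 ]), 'OK', np.float64(0.7259470930806156))
 F103.2 (array([-0.56,  0.86,  2.58,  2.51,  1.01,  1.33]), 'OK', np.float64(0.21459016558078048))
 F13.2 (array([0.13, 0.78, 2.23, 4.74, 0.78, 1.4 ]), 'OUT', np.float64(-0.4564248207201844))
 F-76.8 (array([-0.13,  0.87,  1.74, -0.26,  1.3 ,  1.39]), 'OK', np.float64(0.8710893947876743))
```

```bash
cat >> arm.py <<'E'
def rot(R,rv): return R@Ro.from_rotvec(np.radians(rv)).as_matrix()
def ok(g,R):
    q=ik(np.array(g)-.171*R[:,0],R); return (-9,None) if q is None else (np.minimum(q-LO,HI-q).min(),q)
E
python3 - <<'E'
from arm import *
for sg in(1,-1):
  for dl in(-20,-15,-10,-5,0,5,10,15,20):
    Tr=tool([1,0,0],[0,0,sg]); Tr=Ro.from_euler('z',dl,degrees=True).as_matrix()@Tr
    OB=TRAY@np.diag([1,-1,-1])
    a=[ok(OR+REST@[x,0,.022],REST@Tr)[0] for x in(-.018,-.1)]; b=[ok(OT+TRAY@[-.015,0,z],OB@Tr)[0] for z in(.022,.1)]
    print(sg,dl,np.round(a+b,2), ok(OT+TRAY@[-.015,0,.022],OB@Tr)[1].round(2))
g=RC+[0,0,.029]
steps([(g+[0,0,.09],rot(down(-20.76),[0,30,0])),(g,None)],smax=5.8)
E
```

```text
1 -20 [-0.17 -0.08  0.39  0.36] [-0.36  0.78  1.64 -0.74  1.31 -0.31]
1 -15 [-0.12 -0.05  0.46  0.44] [-0.38  0.78  1.6  -0.67  1.35 -0.37]
1 -10 [-0.08 -0.02  0.53  0.51] [-0.41  0.79  1.56 -0.6   1.4  -0.42]
1 -5 [-0.05 -0.    0.6   0.57] [-0.43  0.81  1.52 -0.53  1.45 -0.46]
1 0 [-0.02  0.01  0.67  0.63] [-0.45  0.82  1.48 -0.46  1.5  -0.49]
1 5 [0.   0.02 0.73 0.69] [-0.48  0.83  1.45 -0.4   1.56 -0.52]
1 10 [0.02 0.03 0.79 0.75] [-0.5   0.85  1.42 -0.34  1.61 -0.54]
1 15 [0.03 0.03 0.84 0.81] [-0.53  0.87  1.39 -0.29  1.66 -0.56]
1 20 [0.04 0.02 0.9  0.86] [-0.55  0.88  1.36 -0.23  1.72 -0.57]
-1 -20 [ 1.23  1.33 -0.14 -0.09] [-0.36  0.78  1.64 -0.74  1.31  2.83]
-1 -15 [ 1.28  1.29 -0.08 -0.04] [-0.38  0.78  1.6  -0.67  1.35  2.77]
-1 -10 [ 1.32  1.24 -0.04  0.01] [-0.41  0.79  1.56 -0.6   1.4   2.73]
-1 -5 [1.35 1.19 0.   0.05] [-0.43  0.81  1.52 -0.53  1.45  2.69]
-1 0 [1.33 1.15 0.04 0.08] [-0.45  0.82  1.48 -0.46  1.5   2.65]
-1 5 [1.28 1.09 0.07 0.11] [-0.48  0.83  1.45 -0.4   1.56  2.62]
-1 10 [1.22 1.04 0.09 0.13] [-0.5   0.85  1.42 -0.34  1.61  2.6 ]
-1 15 [1.17 0.99 0.11 0.15] [-0.53  0.87  1.39 -0.29  1.66  2.58]
-1 20 [1.12 0.94 0.12 0.17] [-0.55  0.88  1.36 -0.23  1.72  2.57]
turn 2 x [-0.01, 6.64, 0.26]
   shift 6 x [-1.57, 2.94, 4.13] -> tcp [ 0.4313 -0.1326  0.2671]
   shift 2 x [3.9, 0.0, 2.25] -> tcp [ 0.4313 -0.1326  0.1771]
```

move_arm:
  deltas:
    - [1,0,0,0,0,6.64,0.26]
    - [1,0,0,0,0,6.64,0.26]
    - [1,-1.57,2.94,4.13,0,0,0]
    - [1,-1.57,2.94,4.13,0,0,0]
    - [1,-1.57,2.94,4.13,0,0,0]
    - [1,-1.57,2.94,4.13,0,0,0]
    - [1,-1.57,2.94,4.13,0,0,0]
    - [1,-1.57,2.94,4.13,0,0,0]
    - [1,0,0,0,0,0,0]
    - [1,0,0,0,0,0,0]
    - [1,0,0,0,0,0,0]
  grip_force: 30

```text
t: 43.2
tcp_pos: [0.4306, -0.1309, 0.2665]
orientation: [0.712, 0.494, -0.41, 0.283]
contact_force: [0.1, -0.2, -0.4]
finger_gap: 0.0952
```

```bash
python3 - <<'E'
from arm import *
p,R,s=now(); print(p,s["qpos"].round(2),s["t"])
steps([(RC+[0,0,.029],rot(down(-20.76),[0,30,0]))],smax=3)
E
```

```text
[ 0.43059447 -0.13094493  0.26650792] [-0.53  0.49  2.13  0.77  0.79 -0.8 ] 43.2
   shift 3 x [2.55, 0.06, 1.55] -> tcp [ 0.4315 -0.1332  0.1768]
```

move_arm:
  deltas:
    - [1,2.55,0.04,1.55,0,0,0]
    - [1,2.55,0.04,1.55,0,0,0]
    - [1,2.55,0.04,1.55,0,0,0]
    - [1,0,0,0,0,0,0]
    - [1,0,0,0,0,0,0]
    - [0.6,0,0,0,0,0,0]
    - [0.6,0,0,0,0,0,0]
    - [0.6,0,0,0,0,0,0]
    - [0.6,0,0,0,0,0,0]
    - [0.6,0,0,0,0,0,0]
    - [0.6,0,0,0,0,0,0]
    - [0.6,0,0,0,0,0,0]

```text
t: 44.7
tcp_pos: [0.4314, -0.134, 0.1771]
orientation: [0.713, 0.493, -0.41, 0.283]
contact_force: [-1.2, -1.1, 5.3]
finger_gap: 0.0661
```

```bash
python3 - <<'E'
from arm import *
p,R,s=now(); g=p+.171*R[:,0]; print(p,g,s["finger_gap"],s["contact_force"],s["t"])
# rack pose in tool: rack up vector & centre
U=R.T@[0,0,1]; print("up in tool",U, "centre offset",R.T@(np.array([*RC[:2],.003])-g))
steps([(g+[0,0,.11],None)],smax=3)
t1=down(77.5); B=rot(t1,[0,-15,0]); A1=rot(t1,[0,30,0])
q0=g+[0,0,.11]
tgt=OR+REST@[-.003,0,.026]
P=steps([(tgt+[0,0,.13],A1)],smax=2.5,pose=(q0-.171*R[:,0],R))
P=steps([(tgt+[0,0,.10],B),(tgt+REST@[0,0,.03],None),(tgt,None)],smax=2.5,tmax=5,pose=P)
E
```

```text
[ 0.43137231 -0.13398041  0.17711548] [ 0.46182137 -0.05349329  0.02934647] 0.06605509945160182 [-1.20107207 -1.09735357  5.27856113] 44.7
up in tool [-8.64146219e-01  1.29970839e-04 -5.03240792e-01] centre offset [ 0.02310118 -0.00049102  0.01268501]
   shift 4 x [-2.38, 0.0, -1.38] -> tcp [ 0.4314 -0.134   0.2871]
turn 11 x [-7.72, -0.01, -4.48]
   shift 20 x [-0.5, 2.43, -0.09] -> tcp [0.5706 0.333  0.3836]
turn 9 x [0.0, -5.0, 0.0]
   shift 6 x [-0.35, -0.0, -2.14] -> tcp [0.4439 0.3611 0.3707]
   shift 4 x [1.77, -0.0, -1.02] -> tcp [0.4232 0.3657 0.2919]
   shift 2 x [1.3, 0.0, 0.75] -> tcp [0.4439 0.3611 0.2707]
```

move_arm:
  deltas:
    - [0.6,-1.2,0,-0.69,0,0,0]
    - [0.6,-2.38,0,-1.38,0,0,0]
    - [0.6,-2.38,0,-1.38,0,0,0]
    - [0.6,-2.38,0,-1.38,0,0,0]
    - [0.6,-1.2,0,-0.69,0,0,0]
    - [0.6,0,0,0,0,0,0]

```text
t: 45.45
tcp_pos: [0.4312, -0.1342, 0.2873]
orientation: [0.713, 0.493, -0.41, 0.284]
contact_force: [0.9, 0.4, -3.4]
finger_gap: 0.0659
```

```bash
python3 - <<'E'
from arm import *
p,R,s=now(); g=p+.171*R[:,0]; print(p,s["finger_gap"],s["contact_force"],s["t"])
A1=rot(down(77.5),[0,30,0]); B=rot(down(77.5),[0,-15,0]); tgt=OR+REST@[-.003,0,.026]
def chk(p,R,rv,n,sh,m):
    w=9
    for i in range(n): R=rot(R,rv); w=min(w,ok(p+.171*R[:,0],R)[0])
    for i in range(m): p=p+R@np.array(sh)/100; w=min(w,ok(p+.171*R[:,0],R)[0])
    print("min margin",w); return p,R
P=chk(p,R,[-7.72,0,-4.48],11,[-.5,2.43,-.09],20)
P=chk(*P,[0,-5,0],9,[-.35,0,-2.14],6)
print(P[0])
P2=chk(p,R,[0,0,0],0,R.T@((tgt+[0,0,.13]-.171*A1[:,0])-p)*5,20)
P2=chk(*P2,[-7.72,0,-4.48],11,[0,0,0],0)
steps([(tgt+[0,0,.13],A1)],smax=2.5)
E
```

```text
[ 0.43123444 -0.13415946  0.28733471] 0.06592297765490142 [ 0.86380012  0.42279042 -3.39210585] 45.45
min margin 0.6971994750916433
min margin 0.7128508382567789
[0.44386529 0.36080774 0.3704608 ]
min margin 0.6487597115097927
min margin 0.7628342732358675
turn 11 x [-7.72, -0.01, -4.48]
   shift 20 x [-0.5, 2.43, -0.09] -> tcp [0.5706 0.333  0.3836]
```

move_arm:
  deltas:
    - [0.6,0,0,0,-3.86,0,-2.24]
    - [0.6,0,0,0,-7.72,0,-4.48]
    - [0.6,0,0,0,-7.72,0,-4.48]
    - [0.6,0,0,0,-7.72,0,-4.48]
    - [0.6,0,0,0,-7.72,0,-4.48]
    - [0.6,0,0,0,-7.72,0,-4.48]
    - [0.6,0,0,0,-7.72,0,-4.48]
    - [0.6,0,0,0,-7.72,0,-4.48]
    - [0.6,0,0,0,-7.72,0,-4.48]
    - [0.6,0,0,0,-7.72,0,-4.48]
    - [0.6,0,0,0,-7.72,0,-4.48]
    - [0.6,0,0,0,-3.86,0,-2.24]

```text
t: 46.95
tcp_pos: [0.4313, -0.134, 0.2858]
orientation: [0.094, 0.862, -0.052, 0.496]
contact_force: [0.2, 0.2, -2.6]
finger_gap: 0.0661
```

move_arm:
  deltas:
    - [0.6,-0.25,1.2,0,0,0,0]
    - [0.6,-0.5,2.4,-0.1,0,0,0]
    - [0.6,-0.5,2.4,-0.1,0,0,0]
    - [0.6,-0.5,2.4,-0.1,0,0,0]
    - [0.6,-0.5,2.4,-0.1,0,0,0]
    - [0.6,-0.5,2.4,-0.1,0,0,0]
    - [0.6,-0.5,2.4,-0.1,0,0,0]
    - [0.6,-0.5,2.4,-0.1,0,0,0]
    - [0.6,-0.5,2.4,-0.1,0,0,0]
    - [0.6,-0.5,2.4,-0.1,0,0,0]
    - [0.6,-0.5,2.4,-0.1,0,0,0]
    - [0.6,-0.5,2.4,-0.1,0,0,0]
    - [0.6,-0.5,2.4,-0.1,0,0,0]
    - [0.6,-0.5,2.4,-0.1,0,0,0]
    - [0.6,-0.5,2.4,-0.1,0,0,0]
    - [0.6,-0.5,2.4,-0.1,0,0,0]
    - [0.6,-0.5,2.4,-0.1,0,0,0]
    - [0.6,-0.5,2.4,-0.1,0,0,0]
    - [0.6,-0.5,2.4,-0.1,0,0,0]
    - [0.6,-0.5,2.4,-0.1,0,0,0]

```text
t: 49.45
tcp_pos: [0.5643, 0.3171, 0.3806]
orientation: [0.095, 0.862, -0.054, 0.495]
contact_force: [-0.1, -0.5, -3.9]
finger_gap: 0.0659
```

move_arm:
  deltas:
    - [0.6,-0.25,1.2,0,0,0,0]
    - [0.6,0,0,0,0,-2.5,0]
    - [0.6,0,0,0,0,-5,0]
    - [0.6,0,0,0,0,-5,0]
    - [0.6,0,0,0,0,-5,0]
    - [0.6,0,0,0,0,-5,0]
    - [0.6,0,0,0,0,-5,0]
    - [0.6,0,0,0,0,-5,0]
    - [0.6,0,0,0,0,-5,0]
    - [0.6,0,0,0,0,-5,0]
    - [0.6,0,0,0,0,-2.5,0]
    - [0.6,0,0,0,0,0,0]
    - [0.6,0,0,0,0,0,0]

```text
t: 51.08
tcp_pos: [0.5682, 0.327, 0.3833]
orientation: [0.067, 0.607, -0.086, 0.787]
contact_force: [0.2, -0.0, -2.3]
finger_gap: 0.0653
```

```bash
python3 - <<'E'
from arm import *
p,R,s=now(); print(p,s["finger_gap"],s["contact_force"],s["t"],s["qpos"].round(2))
r,e=manip.get_image("scene"); q,d=manip.get_image("top")
cv2.imwrite("pics/c9.png",cv2.convertScaleAbs(np.hstack([cv2.resize(r[120:320,420:620,::-1],(400,400),interpolation=2),cv2.resize(q[180:330,110:260,::-1],(400,400),interpolation=2)]),alpha=1.5))
B=rot(down(77.5),[0,-15,0]); tgt=OR+REST@[-.003,0,.026]
steps([(tgt+REST@[0,0,.04],B),(tgt,None)],smax=2.5,tmax=5)
E
```

```text
[0.5681745  0.32695515 0.38329927] 0.06532230384156905 [ 0.16784365 -0.01654475 -2.32614379] 51.075 [ 0.44  0.54  1.55 -0.21  0.86 -0.79]
   shift 8 x [0.52, 0.08, -2.16] -> tcp [0.4168 0.3669 0.2991]
   shift 2 x [1.73, -0.0, 1.01] -> tcp [0.4445 0.3608 0.2708]
```

View pics/c9.png

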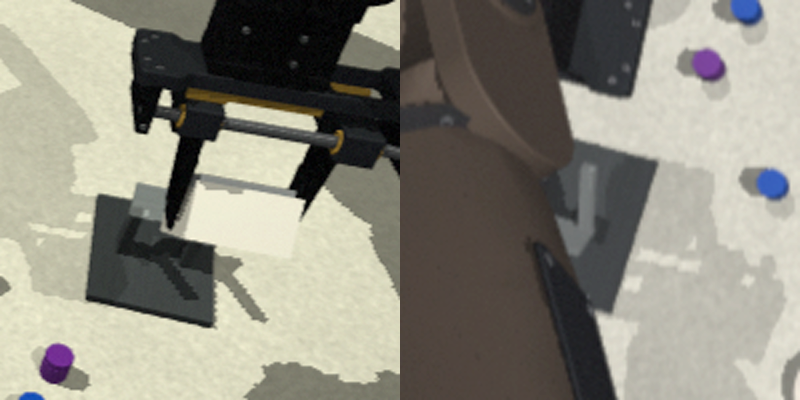

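move_arm:
  deltas:
    - [0.6,0.26,0.04,-1.08,0,0,0]
    - [0.6,0.52,0.08,-2.16,0,0,0]
    - [0.6,0.52,0.08,-2.16,0,0,0]
    - [0.6,0.52,0.08,-2.16,0,0,0]
    - [0.6,0.52,0.08,-2.16,0,0,0]
    - [0.6,0.52,0.08,-2.16,0,0,0]
    - [0.6,0.52,0.08,-2.16,0,0,0]
    - [0.6,0.52,0.08,-2.16,0,0,0]
    - [0.6,0.26,0.04,-1.08,0,0,0]
    - [0.6,0,0,0,0,0,0]
    - [0.6,0.87,0,0.5,0,0,0]
    - [0.6,0.87,0,0.5,0,0,0]
    - [0.6,0.87,0,0.5,0,0,0]
    - [0.6,0,0,0,0,0,0]
    - [0.6,0,0,0,0,0,0]
    - [0.6,0,0,0,0,0,0]

```text
t: 53.18
tcp_pos: [0.4377, 0.3627, 0.278]
orientation: [0.067, 0.606, -0.086, 0.788]
contact_force: [-1.0, -0.2, -2.8]
finger_gap: 0.0657
```

```bash
python3 - <<'E'
from arm import *
p,R,s=now(); g=p+.171*R[:,0]; print(p,s["finger_gap"],s["contact_force"],s["t"]); print("bed coords of grasp",REST.T@(g-OR))
B=rot(down(77.5),[0,-15,0]); tgt=OR+REST@[-.003,0,.026]
steps([(tgt,B)],smax=2.5,tmax=5)
# side view: scene pic of rest + rack edges
E
```

```text
[0.4376805  0.36270111 0.27799888] 0.06573679936508925 [-1.02692239 -0.16830695 -2.80867877] 53.175
bed coords of grasp [-0.00332598 -0.00045168  0.03589832]
   shift 1 x [0.87, -0.05, 0.47] -> tcp [0.4442 0.3608 0.2708]
```

move_arm:
  deltas:
    - [0.6,0.22,0,0.12,0,0,0]
    - [0.6,0.22,0,0.12,0,0,0]
    - [0.6,0.22,0,0.12,0,0,0]
    - [0.6,0,0,0,0,0,0]
    - [0.6,0,0,0,0,0,0]

```text
t: 53.8
tcp_pos: [0.4428, 0.3615, 0.2723]
orientation: [0.067, 0.606, -0.086, 0.788]
contact_force: [0.3, 0.0, -3.2]
finger_gap: 0.066
```

move_arm:
  deltas:
    - [0.6,0.13,0,0.07,0,0,0]
    - [0.6,0,0,0,0,0,0]
    - [0.6,0,0,0,0,0,0]

```text
t: 54.18
tcp_pos: [0.4433, 0.3615, 0.272]
orientation: [0.067, 0.606, -0.086, 0.788]
contact_force: [-7.0, 1.4, 6.8]
finger_gap: 0.0661
```

```bash
python3 - <<'E'
from arm import *
p,R,s=now(); g=p+.171*R[:,0]; print(p,s["finger_gap"],s["contact_force"],s["wrist_torque"],s["t"]); print("bed coords of grasp",REST.T@(g-OR))
E
```

```text
[0.44328442 0.36147541 0.27197475] 0.0660677136995954 [-6.99361615  1.43061207  6.79674129] [-0.20021565  1.16185674 -0.25349596] 54.175
bed coords of grasp [-0.00307958 -0.00043324  0.02760725]
```

move_arm:
  deltas:
    - [0.75,0,0,0,0,0,0]
    - [0.75,0,0,0,0,0,0]
    - [0.95,0,0,0,0,0,0]
    - [0.95,0,0,0,0,0,0]
    - [0.95,0,0,0,0,0,0]
    - [0.95,-3,0,0,0,0,0]
    - [0.95,-5,0,0,0,0,0]
    - [0.95,-5,0,0,0,0,0]
    - [0.95,0,0,0,0,0,0]

```text
t: 55.3
tcp_pos: [0.4106, 0.3687, 0.4003]
orientation: [0.068, 0.604, -0.084, 0.789]
contact_force: [-0.1, 0.1, -0.1]
finger_gap: 0.0905
```

```bash
python3 - <<'E'
from arm import *
p,R,s=now(); print(p,s["contact_force"],s["t"],s["qpos"].round(2))
r,e=manip.get_image("scene"); q,d=manip.get_image("top")
cv2.imwrite("pics/c10.png",cv2.convertScaleAbs(np.hstack([cv2.resize(r[150:300,430:580,::-1],(400,400),interpolation=2),cv2.resize(q[190:310,110:230,::-1],(400,400),interpolation=2)]),alpha=1.5))
np.save("pics/s10.npy",e);np.save("pics/t10.npy",d)
Tr=Ro.from_euler('z',5,degrees=True).as_matrix()@tool([1,0,0],[0,0,-1]); CR=REST@Tr
gt=OR+REST@[-.018,0,.0235]; pre=gt-.10*CR[:,0]
P0=(p,R)
# route: up to waypoint with vertical tool above then turn
P=steps([(pre+[0.02,0,.12],down(77.5)),(pre+[0.02,0,.12],CR),(pre,None),(gt,None)],smax=5.5)
for n,a,b in(("turn",down(77.5),CR),):
    rv=Ro.from_matrix(a.T@b).as_rotvec(degrees=True); tp=pre+np.array([.02,0,.12])-.171*a[:,0]
    print([round(ok(tp+.171*rot(a,rv*k/10)[:,0],rot(a,rv*k/10))[0],2) for k in range(11)])
print(ok(pre+[.02,0,.12],CR),ok(gt,CR))
E
```

```text
[0.41063969 0.36866511 0.40034608] [-0.11602375  0.11355235 -0.08681708] 55.3 [ 0.64  0.38  1.78 -0.27  0.82 -0.55]
turn 2 x [-0.01, 7.45, -0.04]
   shift 4 x [-1.97, 0.33, 4.51] -> tcp [0.5899 0.3421 0.4758]
turn 11 x [7.54, 2.85, -3.52]
   shift 3 x [-1.68, 4.03, -0.35] -> tcp [0.7107 0.3306 0.4252]
   shift 3 x [3.29, 2.37, -0.14] -> tcp [0.6907 0.3306 0.3052]
   shift 2 x [5.0, -0.0, 0.0] -> tcp [0.62   0.3373 0.2348]
[np.float64(1.13), np.float64(1.12), np.float64(1.11), np.float64(1.12), np.float64(1.15), np.float64(1.17), np.float64(1.1), np.float64(1.03), np.float64(0.98), np.float64(0.93), np.float64(0.91)]
(np.float64(0.8057968740565324), array([0.321153  , 0.83086329, 0.90378669, 0.34406637, 2.12420313,
       0.57495007])) (np.float64(1.2756466282745749), array([0.36783763, 0.87237159, 1.34400304, 0.32368529, 1.65435337,
       0.45298458]))
```

View pics/c10.png

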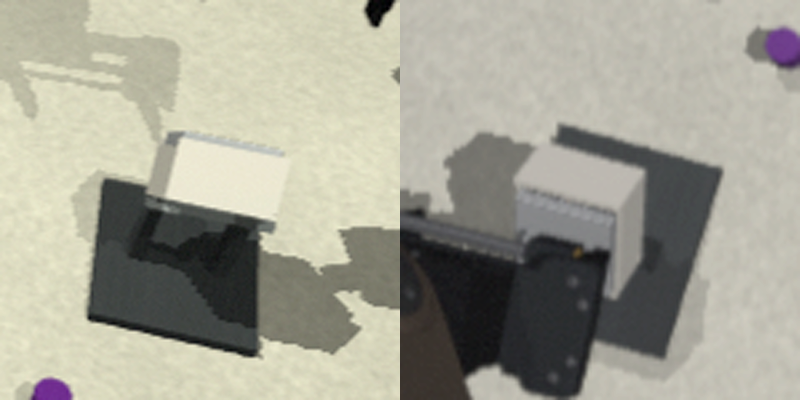

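move_arm:
  deltas:
    - [0.65,0,0,0,0,7.45,0]
    - [0.65,0,0,0,0,7.45,0]
    - [0.65,-1.97,0.33,4.51,0,0,0]
    - [0.65,-1.97,0.33,4.51,0,0,0]
    - [0.65,-1.97,0.33,4.51,0,0,0]
    - [0.65,-1.97,0.33,4.51,0,0,0]
    - [0.65,0,0,0,7.54,2.85,-3.52]
    - [0.65,0,0,0,7.54,2.85,-3.52]
    - [0.65,0,0,0,7.54,2.85,-3.52]
    - [0.65,0,0,0,7.54,2.85,-3.52]
    - [0.65,0,0,0,7.54,2.85,-3.52]
    - [0.65,0,0,0,7.54,2.85,-3.52]
    - [0.65,0,0,0,7.54,2.85,-3.52]
    - [0.65,0,0,0,7.54,2.85,-3.52]
    - [0.65,0,0,0,7.54,2.85,-3.52]
    - [0.65,0,0,0,7.54,2.85,-3.52]
    - [0.65,0,0,0,7.54,2.85,-3.52]
    - [0.65,-1.68,4.03,-0.35,0,0,0]
    - [0.65,-1.68,4.03,-0.35,0,0,0]
    - [0.65,-1.68,4.03,-0.35,0,0,0]

```text
t: 57.9
tcp_pos: [0.7126, 0.3301, 0.4217]
orientation: [-0.309, -0.611, 0.694, -0.223]
contact_force: [0.3, -0.3, 0.5]
finger_gap: 0.0617
```

```bash
cat >> arm.py <<'E'
TR=Ro.from_euler('z',5,degrees=True).as_matrix()@tool([1,0,0],[0,0,-1]); CR=REST@TR
DT=TRAY@np.diag([1,-1,-1])@TR
E
python3 - <<'E'
from arm import *
p,R,s=now(); print(p,s["contact_force"],s["t"],s["qpos"].round(2),s["finger_gap"])
gt=OR+REST@[-.021,0,.0236]; pre=gt-.10*CR[:,0]
steps([(pre,CR),(gt,None)],smax=5.5)
# rack on rest: points from depth in bed coordinates
for n in("s10","t10"):
    C=h.cloud("scene" if n[0]=="s" else "top",np.load(f"pics/{n}.npy")).reshape(-1,3); L=(C-OR)@REST
    m=(abs(L[:,0])<.06)&(abs(L[:,1])<.06)&(L[:,2]>.008)&(L[:,2]<.06); Q=L[m]
    a=Q[(Q[:,2]<.03)&(Q[:,2]>.012)&(abs(Q[:,1])<.025)]; b=Q[(Q[:,2]>.034)&(abs(Q[:,1])<.02)&(abs(Q[:,0])<.02)]
    print(n,m.sum(),"upper end x",np.median(a[a[:,0]<-.02,0]) if len(a) else None,"top z",np.median(b[:,2]) if len(b) else None,"y range",np.percentile(Q[:,1],[2,98]))
E
```

```text
[0.71259076 0.33008378 0.42169587] [ 0.27517684 -0.30517049  0.50002436] 57.9 [0.32 0.84 0.9  0.35 2.12 0.57] 0.06168525450651927
   shift 3 x [3.14, 2.27, -0.13] -> tcp [0.6931 0.3299 0.307 ]
   shift 2 x [5.0, 0.02, 0.0] -> tcp [0.6225 0.3367 0.2365]
s10 1137 upper end x -0.03325162107665737 top z None y range [-0.03238739  0.03190018]
t10 1033 upper end x -0.03363556901981869 top z 0.04589982337365454 y range [-0.02935472  0.03488705]
```

move_arm:
  deltas:
    - [0.65,3.14,2.27,-0.13,0,0,0]
    - [0.65,3.14,2.27,-0.13,0,0,0]
    - [0.65,3.14,2.27,-0.13,0,0,0]
    - [0.65,0,0,0,0,0,0]
    - [0.65,0,0,0,0,0,0]
    - [0.65,0,0,0,0,0,0]

```text
t: 58.65
tcp_pos: [0.6921, 0.3305, 0.3117]
orientation: [-0.311, -0.611, 0.692, -0.224]
contact_force: [0.2, -0.2, 0.6]
finger_gap: 0.062
```

```bash
python3 - <<'E'
from arm import *
p,R,s=now(); print(p,s["contact_force"],s["t"],s["finger_gap"])
steps([(OR+REST@[-.019,.0005,.0237],CR)],smax=3.5)
E
```

```text
[0.69210024 0.3304505  0.31166873] [ 0.22289732 -0.18661057  0.57223294] 58.65 0.06198896238175484
   shift 3 x [3.49, 0.11, 0.03] -> tcp [0.6204 0.3363 0.2357]
```

move_arm:
  deltas:
    - [0.65,2.5,0.17,0.03,0,0,0]
    - [0.65,2.5,0.16,0.03,0,0,0]
    - [0.65,2.5,0,0.03,0,0,0]
    - [0.65,1.5,0,0,0,0,0]
    - [0.65,1.4,0,0,0,0,0]
    - [0.65,0,0,0,0,0,0]
    - [0.65,0,0,0,0,0,0]
    - [0.65,0,0,0,0,0,0]

```text
t: 59.65
tcp_pos: [0.6207, 0.3361, 0.2351]
orientation: [-0.311, -0.611, 0.693, -0.224]
contact_force: [-0.3, 0.1, 0.4]
finger_gap: 0.0617
```

```bash
python3 - <<'E'
from arm import *
p,R,s=now(); g=p+.171*R[:,0]; print(p,s["contact_force"],s["t"],s["finger_gap"],"bed",REST.T@(g-OR), "axis",REST.T@R[:,0])
steps([(OR+REST@[-.019,.0005,.0237],CR)],smax=3.5)
E
```

```text
[0.62072797 0.33613915 0.23509994] [-0.25725068  0.0750594   0.36304148] 59.65 0.06169505525299125 bed [-0.01884781  0.00068032  0.02317742] axis [9.96357371e-01 8.52726250e-02 7.54225185e-04]
   shift 1 x [-0.02, -0.05, -0.02] -> tcp [0.6205 0.3364 0.2356]
```

move_arm:
  deltas:
    - [0.3,0,-0.05,0,0,0,0]
    - [0.3,0,0,0,0,0,0]
    - [0.3,0,0,0,0,0,0]
    - [0.3,0,0,0,0,0,0]
    - [0.3,0,0,0,0,0,0]
    - [0.3,0,0,0,0,0,0]
  grip_force: 50

```text
t: 60.4
tcp_pos: [0.6202, 0.3362, 0.2351]
orientation: [-0.31, -0.611, 0.693, -0.224]
contact_force: [4.3, -1.9, 0.3]
finger_gap: 0.0439
```

```bash
python3 - <<'E'
from arm import *
p,R,s=now(); g=p+.171*R[:,0]; print(p,s["contact_force"],s["wrist_torque"],s["t"],s["finger_gap"],"bed",REST.T@(g-OR))
# lift along bed z, then to tray
up=g+REST@[0,0,.06]+np.array([0,0,.06])
tray0=OT+TRAY@[-.022+.004,0,.022]  # rack centre at tray x~+.004
ab=tray0+TRAY@[-.03,0,.09]
rv=Ro.from_matrix(R.T@DT).as_rotvec(degrees=True); print("rv",rv,np.linalg.norm(rv))
P=steps([(up,None)],smax=3)
# alternatives: translate first with the present R to mid, turn there
A=up-.171*R[:,0]; Z=ab-.171*DT[:,0]; print("A",A,"Z",Z)
mid=np.array([.62,.03,.42])
print("A->mid",[round(ok(A+(mid-A)*k/6+.171*R[:,0],R)[0],2) for k in range(7)])
print("turn",[ (round(ok(mid+.171*rot(R,rv*k/10)[:,0],rot(R,rv*k/10))[0],2),(rot(R,rv*k/10)[:,0]).round(2).tolist()) for k in range(11)])
print("mid->Z",[round(ok(mid+(Z-mid)*k/6+.171*DT[:,0],DT)[0],2) for k in range(7)])
E
```

```text
[0.62017364 0.33623117 0.23513323] [ 4.25675332 -1.87626791  0.30805769] [-0.23572776 -0.87675806  0.09419738] 60.4 0.043876155813623786 bed [-0.01847923  0.00076461  0.02360508]
rv [1.61500602e+02 4.09501729e-02 1.18920918e+01] 161.937851851779
   shift 4 x [-1.05, -2.56, 0.09] -> tcp [0.5788 0.3454 0.3376]
A [0.5787529  0.34541392 0.33755964] Z [ 0.57061669 -0.28683781  0.31859223]
A->mid [np.float64(1.17), np.float64(1.15), np.float64(1.13), np.float64(1.1), np.float64(1.07), np.float64(1.04), np.float64(1.0)]
turn [(np.float64(1.0), [-0.71, 0.07, -0.7]), (np.float64(1.02), [-0.69, 0.06, -0.72]), (np.float64(1.04), [-0.68, 0.05, -0.73]), (np.float64(1.05), [-0.67, 0.04, -0.74]), (np.float64(1.06), [-0.67, 0.02, -0.75]), (np.float64(1.06), [-0.66, -0.0, -0.75]), (np.float64(0.9), [-0.66, -0.02, -0.75]), (np.float64(0.62), [-0.67, -0.04, -0.74]), (np.float64(0.34), [-0.68, -0.06, -0.73]), (np.float64(0.06), [-0.69, -0.07, -0.72]), (np.float64(-0.22), [-0.71, -0.08, -0.7])]
mid->Z [np.float64(-0.22), np.float64(-0.15), np.float64(-0.09), np.float64(-0.03), np.float64(0.03), np.float64(0.08), np.float64(0.13)]
```

move_arm:
  deltas:
    - [0.3,-0.5,-1.28,0.04,0,0,0]
    - [0.3,-1.05,-2.56,0.09,0,0,0]
    - [0.3,-1.05,-2.56,0.09,0,0,0]
    - [0.3,-1.05,-2.56,0.09,0,0,0]
    - [0.3,-0.5,-1.28,0.04,0,0,0]
    - [0.3,0,0,0,0,0,0]
    - [0.3,0,0,0,0,0,0]

```text
t: 61.28
tcp_pos: [0.5783, 0.3455, 0.3359]
orientation: [-0.31, -0.611, 0.693, -0.224]
contact_force: [0.3, -0.6, -3.1]
finger_gap: 0.0436
```

```bash
python3 - <<'E'
from arm import *
p,R,s=now(); print(p,s["contact_force"],s["t"],s["finger_gap"])
r,e=manip.get_image("scene")
cv2.imwrite("pics/c11.png",cv2.convertScaleAbs(cv2.resize(r[130:300,400:610,::-1],(630,510),interpolation=2),alpha=1.5))
mid=np.array([.62,.03,.42]); d=R.T@(mid-p)*100; print("to mid 10x",d/10)
rv=Ro.from_matrix(R.T@DT).as_rotvec(degrees=True)/20; print("row",rv)
R7=rot(R,rv*14)
ab=OT+TRAY@[-.018,0,.022+.12]; Z=ab-.171*DT[:,0]; print("Z",Z,"mid->Z 9x",R7.T@(Z-mid)*100/9)
print([round(ok(mid+(Z-mid)*k/6+.171*R7[:,0],R7)[0],2) for k in range(7)],[round(ok(Z+.171*rot(R,rv*k)[:,0],rot(R,rv*k))[0],2) for k in range(14,21)])
E
```

```text
[0.57829897 0.34552993 0.33593949] [ 0.31101948 -0.55677721 -3.13339266] 61.275 0.04364601367745249
to mid 10x [-1.10238777  0.17398057  3.09691781]
row [8.07379776 0.00903992 0.59258042]
Z [ 0.52931123 -0.29652591  0.31859223] mid->Z 9x [ 1.6623789   3.01293663 -1.89908055]
[np.float64(0.62), np.float64(0.69), np.float64(0.76), np.float64(0.82), np.float64(0.83), np.float64(0.77), np.float64(0.72)] [np.float64(0.72), np.float64(0.71), np.float64(0.7), np.float64(0.57), np.float64(0.43), np.float64(0.29), np.float64(0.14)]
```

View pics/c11.png

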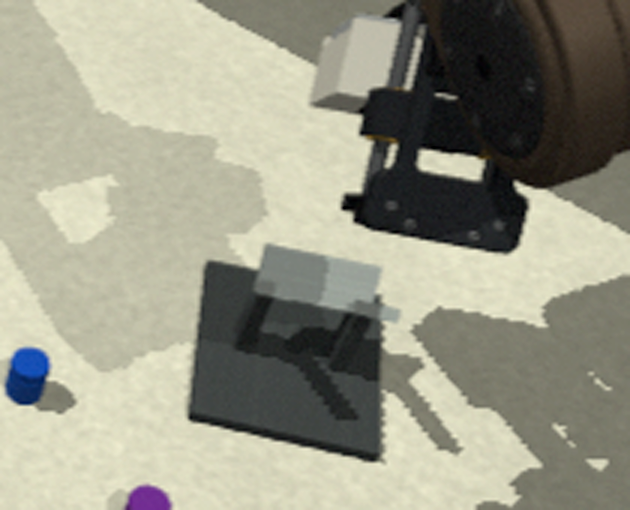

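The clamped package is lifted (force about 3.1 N, close to the full weight) and the rest is empty. Next I go over to the tray with the flip.

move_arm:
  deltas:
    - [0.3,-0.55,0.09,1.55,0,0,0]
    - [0.3,-1.1,0.17,3.1,0,0,0]
    - [0.3,-1.1,0.17,3.1,0,0,0]
    - [0.3,-1.1,0.17,3.1,0,0,0]
    - [0.3,-1.1,0.17,3.1,0,0,0]
    - [0.3,-1.1,0.17,3.1,0,0,0]
    - [0.3,-1.1,0.17,3.1,0,0,0]
    - [0.3,-1.1,0.17,3.1,0,0,0]
    - [0.3,-1.1,0.17,3.1,0,0,0]
    - [0.3,-1.1,0.17,3.1,0,0,0]
    - [0.3,-0.55,0.09,1.55,0,0,0]

```text
t: 62.7
tcp_pos: [0.6194, 0.0276, 0.4212]
orientation: [-0.311, -0.611, 0.693, -0.223]
contact_force: [-0.6, 0.5, -3.9]
finger_gap: 0.0434
```

move_arm:
  deltas:
    - [0.3,0,0,0,8.07,0.01,0.59]
    - [0.3,0,0,0,8.07,0.01,0.59]
    - [0.3,0,0,0,8.07,0.01,0.59]
    - [0.3,0,0,0,8.07,0.01,0.59]
    - [0.3,0,0,0,8.07,0.01,0.59]
    - [0.3,0,0,0,8.07,0.01,0.59]
    - [0.3,0,0,0,8.07,0.01,0.59]
    - [0.3,0,0,0,8.07,0.01,0.59]
    - [0.3,0,0,0,8.07,0.01,0.59]
    - [0.3,0,0,0,8.07,0.01,0.59]
    - [0.3,0,0,0,8.07,0.01,0.59]
    - [0.3,0,0,0,8.07,0.01,0.59]
    - [0.3,0,0,0,8.07,0.01,0.59]
    - [0.3,0,0,0,8.07,0.01,0.59]

```text
t: 64.45
tcp_pos: [0.6193, 0.0298, 0.4206]
orientation: [-0.394, 0.262, 0.876, 0.094]
contact_force: [-0.2, -0.1, -3.9]
finger_gap: 0.0437
```

move_arm:
  deltas:
    - [0.3,0.8,1.5,-0.95,0,0,0]
    - [0.3,1.66,3.0,-1.9,0,0,0]
    - [0.3,1.66,3.0,-1.9,0,0,0]
    - [0.3,1.66,3.0,-1.9,0,0,0]
    - [0.3,1.66,3.0,-1.9,0,0,0]
    - [0.3,1.66,3.0,-1.9,0,0,0]
    - [0.3,1.66,3.0,-1.9,0,0,0]
    - [0.3,1.66,3.0,-1.9,0,0,0]
    - [0.3,1.66,3.0,-1.9,0,0,0]
    - [0.3,0.8,1.5,-0.95,0,0,0]
    - [0.3,0,0,0,0,0,0]

```text
t: 65.82
tcp_pos: [0.5293, -0.2967, 0.3185]
orientation: [-0.394, 0.259, 0.877, 0.094]
contact_force: [0.4, 0.1, -3.2]
finger_gap: 0.0435
```

```bash
python3 - <<'E'
from arm import *
p,R,s=now(); print(p,s["contact_force"],s["t"],s["finger_gap"],s["qpos"].round(2))
rv=Ro.from_matrix(R.T@DT).as_rotvec(degrees=True); print("left",rv)
t=OT+TRAY@[-.018,0,.022]
steps([(t+TRAY@[0,0,.12],DT),(t+TRAY@[0,0,.03],None)],smax=3,tmax=8.5)
E
```

```text
[ 0.52928433 -0.2967478   0.31845438] [ 0.44839421  0.05130962 -3.15694151] 65.825 0.04352886543503356 [-0.57  0.64  1.59 -0.4   1.55  1.69]
left [48.56340383  0.19175142  3.66435227]
turn 6 x [8.09, 0.03, 0.61]
   shift 1 x [-0.01, 0.0, 0.02] -> tcp [ 0.5293 -0.2965  0.3186]
   shift 3 x [0.0, -3.0, 0.0] -> tcp [ 0.5913 -0.282   0.255 ]
```

move_arm:
  deltas:
    - [0.3,0,0,0,8.09,0.03,0.61]
    - [0.3,0,0,0,8.09,0.03,0.61]
    - [0.3,0,0,0,8.09,0.03,0.61]
    - [0.3,0,0,0,8.09,0.03,0.61]
    - [0.3,0,0,0,8.09,0.03,0.61]
    - [0.3,0,0,0,8.09,0.03,0.61]
    - [0.3,0,0,0,0,0,0]
    - [0.3,0,-1.5,0,0,0,0]
    - [0.3,0,-2.5,0,0,0,0]
    - [0.3,0,-2.5,0,0,0,0]
    - [0.3,0,-1.5,0,0,0,0]
    - [0.3,0,0,0,0,0,0]
    - [0.3,0,0,0,0,0,0]

```text
t: 67.45
tcp_pos: [0.5849, -0.2828, 0.2628]
orientation: [-0.315, 0.609, 0.694, 0.22]
contact_force: [-0.1, -0.5, -2.7]
finger_gap: 0.0437
```

```bash
python3 - <<'E'
from arm import *
p,R,s=now(); g=p+.171*R[:,0]; print(p,s["contact_force"],s["t"],s["finger_gap"],s["qpos"].round(3),"tray",TRAY.T@(g-OT))
t=OT+TRAY@[-.018,0,.022]
steps([(t+TRAY@[0,0,.01],DT),(t,None)],smax=3,tmax=8.5)
r,e=manip.get_image("scene");q,d=manip.get_image("top")
cv2.imwrite("pics/c12.png",cv2.convertScaleAbs(np.hstack([cv2.resize(r[130:310,60:240,::-1],(400,400),interpolation=2),cv2.resize(q[200:340,410:550,::-1],(400,400),interpolation=2)]),alpha=1.5))
E
```

```text
[ 0.58490389 -0.28279634  0.26282655] [-0.10229014 -0.54256941 -2.71483058] 67.45 0.04368511027869853 [-0.501  0.771  1.497 -0.419  1.564  2.602] tray [-0.01902603 -0.00032616  0.06200553]
   shift 2 x [0.05, -1.5, -0.02] -> tcp [ 0.6049 -0.2784  0.2409]
   shift 1 x [0.0, -1.0, 0.0] -> tcp [ 0.6118 -0.2768  0.2338]
```

View pics/c12.png

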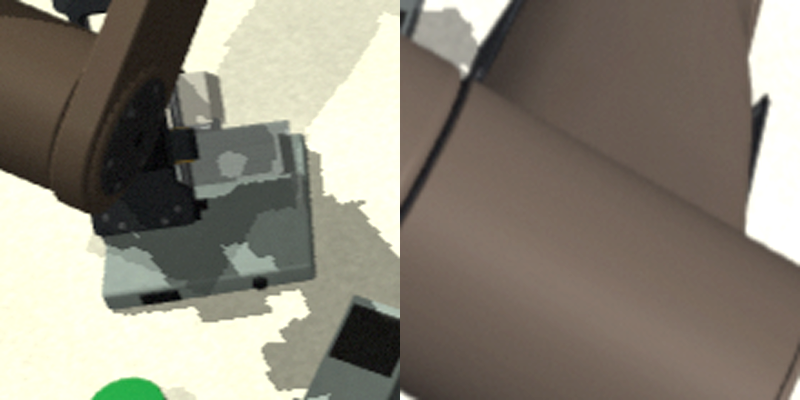

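move_arm:
  deltas:
    - [0.3,0.05,-1,0,0,0,0]
    - [0.3,0.05,-1,0,0,0,0]
    - [0.3,0,-1,0,0,0,0]
    - [0.3,0,-0.5,0,0,0,0]
    - [0.3,0,0,0,0,0,0]
    - [0.3,0,0,0,0,0,0]

```text
t: 68.3
tcp_pos: [0.6084, -0.2772, 0.2371]
orientation: [-0.315, 0.609, 0.694, 0.22]
contact_force: [-0.2, -0.7, -3.3]
finger_gap: 0.0436
```

move_arm:
  deltas:
    - [0.3,0,-0.25,0,0,0,0]
    - [0.3,0,0,0,0,0,0]
    - [0.3,0,0,0,0,0,0]

```text
t: 68.68
tcp_pos: [0.6102, -0.2768, 0.2353]
orientation: [-0.315, 0.609, 0.694, 0.22]
contact_force: [0.2, -0.7, -3.4]
finger_gap: 0.0436
```

```bash
python3 - <<'E'
from arm import *
p,R,s=now(); g=p+.171*R[:,0]; print(p,TRAY.T@s["contact_force"],s["wrist_torque"],s["t"],s["finger_gap"],"tray",TRAY.T@(g-OT))
E
```

```text
[ 0.61019617 -0.27678739  0.23530023] [ 2.39136092  0.68127512 -2.46482538] [ 0.17887256 -0.74206078  0.05732942] 68.675 0.043570289788362485 tray [-0.01794514 -0.00041349  0.02415958]
```

move_arm:
  deltas:
    - [0.3,0,-0.15,0,0,0,0]
    - [0.3,0,0,0,0,0,0]
    - [0.3,0,0,0,0,0,0]

```text
t: 69.05
tcp_pos: [0.6113, -0.2765, 0.2342]
orientation: [-0.315, 0.609, 0.694, 0.22]
contact_force: [-0.1, -0.3, -2.7]
finger_gap: 0.0438
```

move_arm:
  deltas:
    - [0.3,0,-0.1,0,0,0,0]
    - [0.3,0,0,0,0,0,0]
    - [0.3,0,0,0,0,0,0]

```text
t: 69.42
tcp_pos: [0.6117, -0.2765, 0.2337]
orientation: [-0.314, 0.609, 0.694, 0.22]
contact_force: [-4.3, -0.6, 2.5]
finger_gap: 0.0438
```

```bash
python3 - <<'E'
from arm import *
p,R,s=now(); g=p+.171*R[:,0]; print(p,TRAY.T@s["contact_force"],s["wrist_torque"],s["t"],s["finger_gap"],"tray",TRAY.T@(g-OT))
E
```

```text
[ 0.61173093 -0.27645688  0.23374805] [ 1.29874182 -0.43314041  4.87175963] [0.09641007 0.54984618 0.28724629] 69.425 0.04383294294600068 tray [-0.01795867 -0.00039815  0.0221186 ]
```

move_arm:
  deltas:
    - [0.65,0,0,0,0,0,0]
    - [0.65,0,0,0,0,0,0]
    - [0.65,0,0,0,0,0,0]
    - [0.65,0,0,0,0,0,0]
    - [0.65,0,0,0,0,0,0]
    - [0.65,-1,0,0,0,0,0]
    - [0.65,-3,0,0,0,0,0]
    - [0.65,-4,0,0,0,0,0]
    - [0.65,-4,0,0,0,0,0]
    - [0.65,0,0,0,0,0,0]

```text
t: 70.68
tcp_pos: [0.6979, -0.2663, 0.3205]
orientation: [-0.317, 0.609, 0.693, 0.221]
contact_force: [0.3, 0.1, 0.0]
finger_gap: 0.0618
```

```bash
python3 - <<'E'
from arm import *
p,R,s=now(); g=p+.171*R[:,0]; print(p,s["contact_force"],s["t"],s["finger_gap"],"tray",TRAY.T@(g-OT))
# rack in tray from depth (scene)
for n in("scene","top"):
    e=manip.get_image(n)[1]; L=(h.cloud(n,e).reshape(-1,3)-OT)@TRAY
    m=(abs(L[:,0])<.046)&(abs(L[:,1])<.05)&(L[:,2]>.008)&(L[:,2]<.06); Q=L[m]
    if len(Q)<50: print(n,len(Q)); continue
    a=Q[(Q[:,2]<.04)&(Q[:,2]>.014)&(abs(Q[:,1])<.025)&(Q[:,0]<-.015)]; b=Q[(Q[:,2]>.036)&(abs(Q[:,1])<.02)&(abs(Q[:,0])<.02)]
    print(n,len(Q),"upper end x",np.median(a[:,0]) if len(a) else None,"top z",np.median(b[:,2]) if len(b) else None,"y",np.percentile(Q[:,1],[2,98]))
E_=rot(down(-76.8),[0,15,0]); print("E tool x in tray",TRAY.T@E_[:,0])
gE=OT+TRAY@[.006,0,.032]
hi=np.array([.50,-.20,.40])
rv=Ro.from_matrix(R.T@E_).as_rotvec(degrees=True); print("rv",rv,np.linalg.norm(rv))
W=np.array([.60,-.28,.45])
print("turn at W",[ (round(ok(W+.171*rot(R,rv*k/10)[:,0],rot(R,rv*k/10))[0],2)) for k in range(11)])
t1=gE+TRAY@[0,0,.09]-.171*E_[:,0]
print("W->t1",[ (round(ok(W+(t1-W)*k/6+.171*E_[:,0],E_)[0],2)) for k in range(7)])
print("p->W",(R.T@(W-p)*100))
steps([(gE+TRAY@[0,0,.09],None),(gE,None)],smax=5,pose=(W,E_))
E
```

```text
[ 0.69792538 -0.26629613  0.32045088] [0.2892689  0.13992358 0.03070609] 70.675 0.061805396943049394 tray [-0.14020593  0.00988366  0.02164009]
scene 1101 upper end x -0.028582057609371214 top z None y [-0.04735317  0.02725877]
top 0
E tool x in tray [ 5.00000000e-01 -4.71481891e-17 -8.66025404e-01]
rv [-83.43543596  50.1268641  -43.47007305] 106.6012276174509
turn at W [np.float64(0.23), np.float64(0.38), np.float64(0.52), np.float64(0.67), np.float64(0.75), np.float64(0.8), np.float64(0.88), np.float64(0.97), np.float64(1.02), np.float64(0.98), np.float64(0.97)]
W->t1 [np.float64(0.97), np.float64(0.9), np.float64(0.84), np.float64(0.78), np.float64(0.72), np.float64(0.67), np.float64(0.61)]
p->W [-2.18339862 16.11536899  1.06261325]
   shift 6 x [0.86, -0.25, 4.37] -> tcp [ 0.3628 -0.3203  0.3322]
   shift 2 x [3.9, 0.0, -2.25] -> tcp [ 0.4248 -0.3057  0.2686]
```

move_arm:
  deltas:
    - [0.65,-0.54,4.03,0.26,0,0,0]
    - [0.65,-0.54,4.03,0.26,0,0,0]
    - [0.65,-0.54,4.03,0.26,0,0,0]
    - [1,-0.54,4.03,0.26,0,0,0]
    - [1,0,0,0,-7.58,4.56,-3.95]
    - [1,0,0,0,-7.58,4.56,-3.95]
    - [1,0,0,0,-7.58,4.56,-3.95]
    - [1,0,0,0,-7.58,4.56,-3.95]
    - [1,0,0,0,-7.58,4.56,-3.95]
    - [1,0,0,0,-7.58,4.56,-3.95]
    - [1,0,0,0,-7.58,4.56,-3.95]
    - [1,0,0,0,-7.58,4.56,-3.95]
    - [1,0,0,0,-7.58,4.56,-3.95]
    - [1,0,0,0,-7.58,4.56,-3.95]
    - [1,0,0,0,-7.58,4.56,-3.95]
    - [1,0,0,0,0,0,0]
    - [1,0,0,0,0,0,0]
  grip_force: 25

```text
t: 72.9
tcp_pos: [0.5987, -0.2812, 0.4473]
orientation: [0.786, 0.089, -0.607, 0.068]
contact_force: [0.1, -0.7, -0.1]
finger_gap: 0.0952
```

```bash
python3 - <<'E'
from arm import *
p,R,s=now(); print(p,s["t"],s["qpos"].round(2))
E_=rot(down(-76.8),[0,15,0]); gE=OT+TRAY@[.006,0,.034]
steps([(gE+TRAY@[0,0,.07],E_),(gE,None)],smax=5)
for n in("top",):
    q,e=manip.get_image(n); L=(h.cloud(n,e).reshape(-1,3)-OT)@TRAY
    m=(abs(L[:,0])<.046)&(abs(L[:,1])<.05)&(L[:,2]>.036)&(L[:,2]<.052); Q=L[m]; print(len(Q))
    if len(Q)>50: print("x",np.percentile(Q[:,0],[2,50,98]),"y",np.percentile(Q[:,1],[2,50,98]),"z",np.median(Q[:,2]))
    cv2.imwrite("pics/top13.png",q[:,:,::-1])
E
```

```text
[ 0.59868572 -0.28121185  0.44730342] 72.9 [-0.56  0.49  1.45  0.21  1.03  0.69]
turn 1 x [-0.36, 0.35, 0.03]
   shift 6 x [1.08, -0.26, 4.19] -> tcp [ 0.3752 -0.3174  0.3195]
   shift 2 x [3.03, 0.0, -1.75] -> tcp [ 0.4234 -0.3061  0.27  ]
0
```

move_arm:
  deltas:
    - [1,1.08,-0.26,4.19,-0.3,0.3,0]
    - [1,1.08,-0.26,4.19,0,0,0]
    - [1,1.08,-0.26,4.19,0,0,0]
    - [1,1.08,-0.26,4.19,0,0,0]
    - [1,1.08,-0.26,4.19,0,0,0]
    - [1,1.08,-0.26,4.19,0,0,0]
    - [1,0,0,0,0,0,0]
    - [1,0,0,0,0,0,0]
    - [1,0,0,0,0,0,0]

```text
t: 74.08
tcp_pos: [0.3763, -0.3178, 0.3205]
orientation: [0.789, 0.093, -0.604, 0.071]
contact_force: [0.9, 0.1, 0.3]
finger_gap: 0.0949
```

```bash
python3 - <<'E'
from arm import *
p,R,s=now(); print(p,s["t"],s["qpos"].round(2))
E_=rot(down(-76.8),[0,15,0]); gE=OT+TRAY@[.006,0,.034]
steps([(gE,E_)],smax=2.5)
e=manip.get_image("scene")[1]; L=(h.cloud("scene",e).reshape(-1,3)-OT)@TRAY
m=(L[:,0]>-.035)&(L[:,0]<-.02)&(abs(L[:,1])<.06)&(L[:,2]>.014)&(L[:,2]<.042); Q=L[m]; print(len(Q),"upper end face y",np.percentile(Q[:,1],[3,50,97]),"x",np.median(Q[:,0]))
E
```

```text
[ 0.37631527 -0.31780047  0.32047519] 74.075 [-0.87  0.41  2.    0.4   0.65  0.15]
   shift 3 x [2.05, -0.01, -1.11] -> tcp [ 0.4231 -0.3062  0.2699]
674 upper end face y [-0.03449261 -0.00281621  0.02866833] x -0.028470166248489116
```

move_arm:
  deltas:
    - [1,2.05,-0.15,-1.11,0,0,0]
    - [1,2.05,0,-1.11,0,0,0]
    - [1,2.05,0,-1.11,0,0,0]
    - [1,0,0,0,0,0,0]
    - [1,0,0,0,0,0,0]
    - [1,0,0,0,0,0,0]

```text
t: 74.88
tcp_pos: [0.4218, -0.3054, 0.27]
orientation: [0.789, 0.092, -0.604, 0.071]
contact_force: [0.7, -0.3, 0.4]
finger_gap: 0.0953
```

```bash
python3 - <<'E'
from arm import *
p,R,s=now(); g=p+.171*R[:,0]; print(p,s["contact_force"],s["t"],"tray",TRAY.T@(g-OT),TRAY.T@R)
E
```

```text
[ 0.42175406 -0.30538497  0.27001041] [ 0.67302534 -0.27317792  0.37958955] 74.875 tray [ 0.00664164 -0.00110934  0.0348385 ] [[ 4.98029107e-01 -2.19957322e-03  8.67157523e-01]
 [-4.51339522e-04  9.99995990e-01  2.79573728e-03]
 [-8.67160196e-01 -1.78374101e-03  4.98026117e-01]]
```

move_arm:
  deltas:
    - [0.6,0,0,0,0,0,0]
    - [0.6,0,0,0,0,0,0]
    - [0.6,0,0,0,0,0,0]
    - [0.6,0,0,0,0,0,0]
    - [0.6,0,0,0,0,0,0]
    - [0.6,0,0,0,0,0,0]
    - [0.6,-0.2,0,0.12,0,0,0]
    - [0.6,-0.35,0,0.2,0,0,0]
    - [0.6,-0.43,0,0.25,0,0,0]
    - [0.6,-0.43,0,0.25,0,0,0]
    - [0.6,-0.43,0,0.25,0,0,0]
    - [0.6,-0.43,0,0.25,0,0,0]
    - [0.6,-0.43,0,0.25,0,0,0]
    - [0.6,-0.43,0,0.25,0,0,0]
    - [0.6,-0.43,0,0.25,0,0,0]
    - [0.6,-0.43,0,0.25,0,0,0]
    - [0.6,-0.43,0,0.25,0,0,0]
    - [0.6,0,0,0,0,0,0]
    - [0.6,0,0,0,0,0,0]

```text
t: 77.25
tcp_pos: [0.3867, -0.3137, 0.3052]
orientation: [0.788, 0.093, -0.604, 0.071]
contact_force: [0.4, -0.0, -2.4]
finger_gap: 0.0656
```

```bash
python3 - <<'E'
from arm import *
p,R,s=now(); g=p+.171*R[:,0]; print(p,s["contact_force"],s["finger_gap"],s["t"],"tray",TRAY.T@(g-OT))
E
```

```text
[ 0.38667654 -0.31368179  0.30522663] [ 0.44143248 -0.00855451 -2.42005809] 0.06557175520111803 77.25 tray [ 0.00730807 -0.00119618  0.08527424]
```

move_arm:
  deltas:
    - [0.6,-1,0,0.58,0,0,0]
    - [0.6,-1.7,0,1,0,0,0]
    - [0.6,-1.7,0,1,0,0,0]
    - [0.6,-1,0,0.58,0,0,0]
    - [0.6,0,0,0,0,0,0]
    - [0.6,0,0,0,0,0,0]
    - [0.6,0,0,0,0,0,0]

```text
t: 78.12
tcp_pos: [0.3436, -0.3239, 0.3488]
orientation: [0.788, 0.093, -0.604, 0.07]
contact_force: [-0.5, 0.0, -1.6]
finger_gap: 0.066
```

```bash
python3 - <<'E'
from arm import *
r,e=manip.get_image("scene"); q,d=manip.get_image("top")
F=[]
for i in range(8): manip.get_image("scene"); F.append(manip.get_state()["contact_force"][2])
print("Fz",np.mean(F),np.std(F))
p,R,s=now(); g=p+.171*R[:,0]; print(p,s["finger_gap"],s["t"])
cv2.imwrite("pics/c14.png",cv2.convertScaleAbs(np.hstack([cv2.resize(r[160:290,70:230,::-1],(480,390),interpolation=2),cv2.resize(q[200:340,410:525,::-1],(320,390),interpolation=2)]),alpha=1.6))
E_=rot(down(-76.8),[0,15,0]); F_=rot(down(-76.8),[0,-30,0])
print("F tool x",F_[:,0],ok(np.array([.4505,-.0532,.02]),F_))
E
```

```text
Fz -1.800977500966888 0.5749920409088012
[ 0.34337167 -0.32400221  0.34913567] 0.06586650374123341 78.625
F tool x [-0.48678945 -0.11417544 -0.8660254 ] (np.float64(0.9049417508175523), array([-0.15748491,  0.76805678,  1.86486264, -0.22505825,  1.01106535,
        1.35167778]))
```

View pics/c14.png

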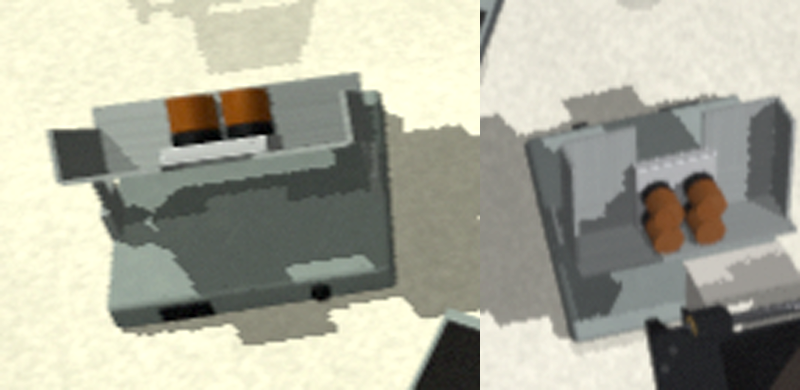

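All four vials stand cap-down on the cover in the tray, two rows at (195,115)/(245,110), with the rack clear. Now the rack goes back to the mat.

```bash
python3 - <<'E'
from arm import *
c=np.array([[83,128],[280,92],[320,288],[122,325]])/4+[310,230]
m=h.ray("top",c,.003); mc=m.mean(0); print("mat",m.round(4).tolist(),mc)
p,R,s=now(); F_=rot(down(-76.8),[0,-30,0])
tg=np.array([mc[0],mc[1],.0335])
rv=Ro.from_matrix(R.T@F_).as_rotvec(degrees=True); print("rv",rv)
W=p+np.array([.10,.10,.06]); tp=tg+[0,0,.12]-.171*F_[:,0]; W=np.array([.42,-.15,.40])
print("p->W",R.T@(W-p)*100)
print([round(ok(p+(W-p)*k/5+.171*R[:,0],R)[0],2) for k in range(6)],[round(ok(W+.171*rot(R,rv*k/5)[:,0],rot(R,rv*k/5))[0],2) for k in range(6)],[round(ok(W+(tp-W)*k/5+.171*F_[:,0],F_)[0],2) for k in range(6)])
steps([(tg+[0,0,.10],None),(tg,None)],smax=5,pose=(W,F_))
E
```

```text
mat [[0.491, 0.0108, 0.003], [0.5135, -0.0964, 0.003], [0.4077, -0.1194, 0.003], [0.385, -0.0129, 0.003]] [ 0.44930254 -0.05447974  0.003     ]
rv [ 1.88359918e-01 -4.51017569e+01  1.24974864e-02]
p->W [ -1.9102668  -15.15777803 -12.4077046 ]
[np.float64(0.66), np.float64(0.65), np.float64(0.65), np.float64(0.65), np.float64(0.65), np.float64(0.66)] [np.float64(0.66), np.float64(0.77), np.float64(0.81), np.float64(0.84), np.float64(0.85), np.float64(0.81)] [np.float64(0.81), np.float64(0.83), np.float64(0.86), np.float64(0.88), np.float64(0.91), np.float64(0.93)]
   shift 4 x [0.87, -2.16, -4.42] -> tcp [ 0.5325 -0.035   0.2816]
   shift 2 x [4.33, 0.0, -2.5] -> tcp [ 0.5325 -0.035   0.1816]
```

move_arm:
  deltas:
    - [0.6,-0.48,-3.79,-3.1,0,0,0]
    - [0.6,-0.48,-3.79,-3.1,0,0,0]
    - [0.6,-0.48,-3.79,-3.1,0,0,0]
    - [0.6,-0.48,-3.79,-3.1,0,0,0]
    - [0.6,0,0,0,0,-9,0]
    - [0.6,0,0,0,0,-9,0]
    - [0.6,0,0,0,0,-9,0]
    - [0.6,0,0,0,0,-9,0]
    - [0.6,0,0,0,0,-9,0]
    - [0.6,0.87,-2.16,-4.42,0,0,0]
    - [0.6,0.87,-2.16,-4.42,0,0,0]
    - [0.6,0.87,-2.16,-4.42,0,0,0]
    - [0.6,0.87,-2.16,-4.42,0,0,0]
    - [0.6,0,0,0,0,0,0]
    - [0.6,0,0,0,0,0,0]
    - [0.6,0,0,0,0,0,0]

```text
t: 80.62
tcp_pos: [0.5318, -0.0351, 0.2827]
orientation: [-0.498, -0.058, 0.859, -0.1]
contact_force: [-0.1, -0.7, -1.8]
finger_gap: 0.0658
```

```bash
python3 - <<'E'
from arm import *
p,R,s=now(); print(p,s["contact_force"],s["finger_gap"],s["t"]); F_=rot(down(-76.8),[0,-30,0])
print(h.ray("top",[(368,230)],.035))
steps([(np.array([.4493,-.0545,.0445]),F_)],smax=4.5)
E
```

```text
[ 0.53176786 -0.03506757  0.28268476] [-0.07775729 -0.66360378 -1.83066465] 0.06584973155597759 80.625
[[ 0.55895142 -0.06732512  0.035     ]]
   shift 2 x [3.89, -0.0, -2.25] -> tcp [ 0.5321 -0.0349  0.1928]
```

move_arm:
  deltas:
    - [0.6,2.6,0,-1.5,0,0,0]
    - [0.6,2.6,0,-1.5,0,0,0]
    - [0.6,2.6,0,-1.5,0,0,0]
    - [0.6,0,0,0,0,0,0]
    - [0.6,0.43,0,-0.25,0,0,0]
    - [0.6,0.26,0,-0.15,0,0,0]
    - [0.6,0,0,0,0,0,0]
    - [0.6,0,0,0,0,0,0]

```text
t: 81.62
tcp_pos: [0.5323, -0.0343, 0.1842]
orientation: [-0.498, -0.059, 0.86, -0.101]
contact_force: [0.1, 0.2, -2.4]
finger_gap: 0.0655
```

move_arm:
  deltas:
    - [0.6,0.17,0,-0.1,0,0,0]
    - [0.6,0,0,0,0,0,0]
    - [0.6,0,0,0,0,0,0]

```text
t: 82.0
tcp_pos: [0.5323, -0.0343, 0.1818]
orientation: [-0.497, -0.059, 0.86, -0.101]
contact_force: [-0.4, -0.7, -1.5]
finger_gap: 0.0661
```

```bash
python3 - <<'E'
from arm import *
p,R,s=now(); print(p,(p+.171*R[:,0]),s["contact_force"],s["wrist_torque"],s["finger_gap"],s["t"])
E
```

```text
[ 0.53226941 -0.03432815  0.18183235] [ 0.44931688 -0.05397227  0.03359609] [-0.372345   -0.68533363 -1.52133604] [ 0.00822914 -0.33877535  0.03501128] 0.0661189474694148 82.0
```

move_arm:
  deltas:
    - [0.6,0.09,0,-0.05,0,0,0]
    - [0.6,0,0,0,0,0,0]
    - [0.6,0,0,0,0,0,0]

```text
t: 82.38
tcp_pos: [0.5323, -0.0343, 0.1808]
orientation: [-0.497, -0.059, 0.86, -0.101]
contact_force: [-0.0, 0.3, -0.5]
finger_gap: 0.0659
```

move_arm:
  deltas:
    - [0.6,0.09,0,-0.05,0,0,0]
    - [0.6,0,0,0,0,0,0]
    - [0.6,0,0,0,0,0,0]

```text
t: 82.75
tcp_pos: [0.5323, -0.0342, 0.1806]
orientation: [-0.497, -0.058, 0.86, -0.101]
contact_force: [0.6, 1.8, 10.6]
finger_gap: 0.0659
```

```bash
python3 - <<'E'
from arm import *
p,R,s=now(); print((p+.171*R[:,0]),s["contact_force"],s["wrist_torque"],s["t"])
E
```

```text
[ 0.44938846 -0.05392992  0.03239954] [ 0.58300332  1.76764731 10.63593054] [-0.03594737  0.56183713 -0.02490874] 82.75
```

move_arm:
  deltas:
    - [0.9,0,0,0,0,0,0]
    - [0.9,0,0,0,0,0,0]
    - [0.9,0,0,0,0,0,0]
    - [0.9,0,0,0,0,0,0]
    - [0.9,-2.6,0,1.5,0,0,0]
    - [0.9,-4.33,0,2.5,0,0,0]
    - [0,-4.33,0,2.5,0,0,0]
    - [0,0,0,0,0,10,0]
    - [0,0,0,0,0,10,0]
    - [0,0,0,0,0,10,0]
    - [0,0,0,0,0,0,0]
    - [0,0,0,0,0,0,0]
  grip_force: 10

```text
t: 84.25
tcp_pos: [0.532, -0.0345, 0.3097]
orientation: [-0.701, -0.083, 0.703, -0.082]
contact_force: [-0.7, -0.2, -0.2]
finger_gap: 0.0313
```

```bash
python3 - <<'E'
from arm import *
p,R,s=now(); print(p,s["contact_force"],s["finger_gap"],s["t"])
steps([(np.array([.607,-.1295,.09]),down(-76.8)),(np.array([.607,-.1295,.066]),None)],smax=5.5)
q,d=manip.get_image("scene"); C=h.cloud("scene",d); u=h.proj("scene",[[.607,-.1295,.042]])[0].astype(int); print("pad z",np.median(C[u[1]-3:u[1]+4,u[0]-3:u[0]+4,2]),u)
# rack flatness
L=C.reshape(-1,3); m=(abs(L[:,0]-.449)<.02)&(abs(L[:,1]+.054)<.02)&(L[:,2]>.02); print("rack top z",np.median(L[m,2]),m.sum())
E
```

```text
[ 0.53202303 -0.03449952  0.30973381] [-0.67902742 -0.24105578 -0.17681202] 0.031300453541655594 84.25
   shift 3 x [1.62, 3.67, -1.71] -> tcp [ 0.6074 -0.1296  0.261 ]
   shift 1 x [2.4, 0.0, -0.01] -> tcp [ 0.6074 -0.1296  0.237 ]
pad z 0.04188031527051066 [225 282]
rack top z 0.4113846450247715 521
```

move_arm:
  deltas:
    - [0,0,3.67,-1.71,0,0,0]
    - [0,0,3.67,-1.71,0,0,0]
    - [0,0,3.67,-1.71,0,0,0]
    - [0,2.4,0,0,0,0,0]
    - [0,2.4,0,0,0,0,0]
    - [0,2.0,0,0,0,0,0]
    - [0,0,0,0,0,0,0]
    - [0,0,0,0,0,0,0]
    - [0,0.5,0,0,0,0,0]
    - [0,0.5,0,0,0,0,0]
    - [0,0.5,0,0,0,0,0]
    - [0,0,0,0,0,0,0]
    - [0,0,0,0,0,0,0]

```text
t: 85.92
tcp_pos: [0.6074, -0.1296, 0.2271]
orientation: [0.703, 0.083, -0.702, 0.082]
contact_force: [-2.1, 0.2, 6.4]
finger_gap: 0.0003
```

```bash
python3 - <<'E'
from arm import *
p,R,s=now(); print(p,"tip",p+.19*R[:,0],s["contact_force"],s["finger_gap"],s["t"])
E
```

```text
[ 0.60738936 -0.1295794   0.22708668] tip [ 0.60759477 -0.12937164  0.0370869 ] [-2.14361624  0.24250456  6.44692797] 0.00030494844876919117 85.925
```

move_arm:
  deltas:
    - [0,0.4,0,0,0,0,0]
    - [0,0.4,0,0,0,0,0]
    - [0,0.2,0,0,0,0,0]
    - [0,0,0,0,0,0,0]
    - [0,0,0,0,0,0,0]

```text
t: 86.55
tcp_pos: [0.607, -0.1294, 0.2173]
orientation: [-0.702, -0.083, 0.702, -0.082]
contact_force: [-7.3, 1.3, 10.4]
finger_gap: 0.0006
```

move_arm:
  deltas:
    - [0,0.2,0,0,0,0,0]
    - [0,0,0,0,0,0,0]
    - [0,0,0,0,0,0,0]

```text
t: 86.92
tcp_pos: [0.6069, -0.1294, 0.2157]
orientation: [-0.702, -0.083, 0.702, -0.082]
contact_force: [-9.0, 2.3, 13.6]
finger_gap: 0.0006
```

move_arm:
  deltas:
    - [0,0.15,0,0,0,0,0]
    - [0,0,0,0,0,0,0]
    - [0,0,0,0,0,0,0]

```text
t: 87.3
tcp_pos: [0.6068, -0.1293, 0.2153]
orientation: [0.702, 0.083, -0.702, 0.082]
contact_force: [-12.6, 2.5, 27.3]
finger_gap: 0.0008
```

move_arm:
  deltas:
    - [0,0.05,0,0,0,0,0]
    - [0,0,0,0,0,0,0]
    - [0,0,0,0,0,0,0]
    - [0,-1,0,0,0,0,0]
    - [0,-2,0,0,0,0,0]
    - [0,-5,0,0,0,0,0]
    - [0,-5,0,0,0,0,0]
    - [0,-3,0,-5,0,0,0]
    - [0,0,-5,0,0,0,0]
    - [0,0,-5,0,0,0,0]
    - [0,0,-5,0,0,0,0]
    - [0,0,-5,0,0,0,0]
    - [0,0,-5,0,0,0,0]
    - [0,0,-5,0,0,0,0]
    - [0,0,-5,0,0,0,0]
    - [0,0,0,0,0,0,0]

```text
t: 89.3
tcp_pos: [0.574, 0.2251, 0.373]
orientation: [0.703, 0.084, -0.702, 0.083]
contact_force: [-0.5, -0.8, -0.4]
finger_gap: 0.0002
```

```bash
python3 - <<'E'
from arm import *
p,R,s=now(); print(p,s["contact_force"],s["t"])
q,d=manip.get_image("scene"); t,e=manip.get_image("top"); cv2.imwrite("pics/fin.png",cv2.convertScaleAbs(np.hstack([cv2.resize(q[150:430,70:560,::-1],(525,300)),cv2.resize(t[210:330,310:420,::-1],(275,300))]),alpha=1.4))
for n,D in(("scene",d),("top",e)):
    C=h.cloud(n,D); u=h.proj(n,[[.607,-.1295,.042]])[0].astype(int); print(n,"pad z",np.median(C[u[1]-3:u[1]+4,u[0]-3:u[0]+4,2]))
    m=(C[:,:,2]>.03)&(C[:,:,2]<.06); u=h.proj(n,[[.449,-.054,.042]])[0].astype(int); print(h.blob(n,m,.042,(int(u[0]),int(u[1])),35))
    L=C.reshape(-1,3)
    for x in(-.025,0,.025):
        print([round(float(np.median(L[(abs(L[:,0]-.449-x)<.006)&(abs(L[:,1]+.054-y)<.006)&(L[:,2]>.01)&(L[:,2]<.1),2])),4) for y in(-.022,0,.022)])
E
```

```text
[0.57398337 0.22507308 0.37298933] [-0.49198566 -0.77920855 -0.43897622] 89.3
scene pad z 0.041898095162849
(array([ 0.45309386, -0.05055287]), ((452.44903564453125, -50.426517486572266), (84.74896240234375, 66.57794189453125), 13.484651565551758), np.int32(1156))
[0.0426, 0.043, 0.0429]
[0.0426, 0.0427, 0.0425]
[0.0426, 0.0427, 0.0383]
top pad z 0.04141126370719601
(array([ 0.44723787, -0.05424174]), ((447.405029296875, -54.20063781738281), (72.98796081542969, 66.30257415771484), 13.547511100769043), np.int32(1094))
[0.042, 0.042, 0.0418]
[0.0422, 0.042, 0.0419]
[0.0415, 0.0433, 0.0418]
```

View pics/fin.png

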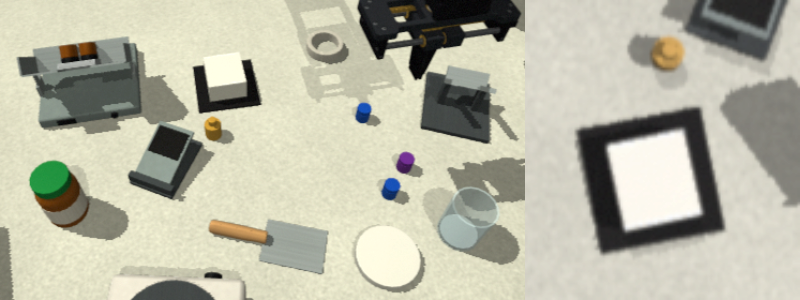

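The rack is level and centred on the mat, the vials and cover are in the tray, the pedal is back up and the bystanders are in place. I'm handing in.

```bash
python3 -c "
from cell import manip
print(manip.hand_in())"
```

```text
the job is handed in; nothing more can be done
None
```

The job is done and handed in at about 89 s of the 208 s allowed.

- **Loading:** All four amber vials went into pockets of their own. The cover lay flat between the lips, with its top at about 47 mm.
- **Turning over:** I laid the rack on the angled rest, clamped rack and cover together (44 mm gap), flipped them and set them cover-down in the tray. I then lifted the rack off straight from the tray floor. The picture after the lift shows all four vials standing cap-down on the cover in the tray.
- **Rack back on the mat:** It lies upside down, flat and centred. Its top measures about 42 mm all over, as expected. One spot read 38 mm from one camera but 42 mm from the other.
- **Pedal:** I pressed it about 17 mm until the force jumped to 27 N at the stop, then let go. The pad is back at 42 mm.
- **Bystanders:** The final picture shows the pedal, weight, tape, jar, beaker, dish, spatula and the blue and purple look-alikes looking undisturbed.

- **Early mishap:** While I was squaring the empty rack, the open fingers caught its corners and turned it by about 55° on the mat. I measured it again and re-squared it before loading.
- **Disagreement with the task text:** The rest and tray both slope towards the robot, not to its left and right as described. I worked from the measured slopes.

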